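Level the casts and photograph them under raking light

TASK

Get the stone casts on the grey mat ready for their picture and take it: push a wooden wedge, thin end first, under the low edge of each cast until its top lies level, resting on the wedge, and swing the raking lamp's panel up and over until it seats at its end stop. Then press the camera release right down to its stop and let it come up, and last fold the lamp panel down flat again. Leave the casts level on their wedges on the mat, tip none over, and do not shift the small bottle, tape, tweezers or loupe.

Things in the scene. Friction and masses are not known exactly. Their poses are not given: they have to be found in the camera images.
- mat: grey photographic mat stuck to the bench, 370 x 450 x 3 mm (its x, y, thickness), white corner marks and a flat white L-shaped scale printed on it (nothing to bump into); origin under its centre on the bench, its top is 3 mm above.
- cast_tyre: tyre-tread cast: rectangular slab, rows of tread blocks on top. Off-white stone, 112 x 84 mm, 24 mm thick plus 4 mm relief, 0.4 kg, may be absent. On a ridge and two lumps it leans 0.12 rad (7 degrees), -x edge low. Origin: foot plane of the ridge, below the slab's centre; +x to the thick end, z square to the top: level when z is vertical, x points upward while the -x edge is low.
- cast_tyre_edge (a point): Middle of the low edge of cast_tyre, at the slab's underside (cast frame x = -56, z = 17 mm): 17 mm above the mat when level, about 7 mm at first. The cast turns about the ridge's inner foot, 82 mm in (x = +26). The lumps (16 mm round, x = -36, y = +-32 mm) leave a 48 mm wide way in for a wedge along the middle, free up to the ridge.
- cast_heel: heel-print cast: D-shaped slab, cross bars on top. Off-white stone, 112 x 84 mm, 24 mm thick plus 4 mm relief, 0.4 kg, may be absent. On a ridge and two lumps it leans 0.12 rad (7 degrees), -x edge low. Origin: foot plane of the ridge, below the slab's centre; +x to the thick end, z square to the top: level when z is vertical, x points upward while the -x edge is low.
- cast_heel_edge (a point): Middle of the low edge of cast_heel, at the slab's underside (cast frame x = -56, z = 15.5 mm): 15.5 mm above the mat when level, about 6 mm at first. The cast turns about the ridge's inner foot, 82 mm in (x = +26). The lumps (16 mm round, x = -36, y = +-32 mm) leave a 48 mm wide way in for a wedge along the middle, free up to the ridge.
- cast_toe: toe-print cast: round-cornered slab, round studs on top. Off-white stone, 112 x 84 mm, 24 mm thick plus 4 mm relief, 0.4 kg, may be absent. On a ridge and two lumps it leans 0.12 rad (7 degrees), -x edge low. Origin: foot plane of the ridge, below the slab's centre; +x to the thick end, z square to the top: level when z is vertical, x points upward while the -x edge is low.
- cast_toe_edge (a point): Middle of the low edge of cast_toe, at the slab's underside (cast frame x = -56, z = 14 mm): 14 mm above the mat when level, about 4 mm at first. The cast turns about the ridge's inner foot, 82 mm in (x = +26). The lumps (16 mm round, x = -36, y = +-32 mm) leave a 48 mm wide way in for a wedge along the middle, free up to the ridge.
- wedge1_butt (a point): Beech wedge (three alike), 115 long, 30 wide; this point is the middle of its square butt, half-way up (11.5 mm above its sole) and 22 mm from its back end. x points along it to the thin tip, which is 93 mm ahead of this point; z up. The butt is 45 mm long and 23 mm high; from there it tapers over 70 mm evenly down to 2 mm at the tip (0.3 mm per mm). 50 g.
- wedge2_butt (a point): Beech wedge (three alike), 115 long, 30 wide; this point is the middle of its square butt, half-way up (11.5 mm above its sole) and 22 mm from its back end. x points along it to the thin tip, which is 93 mm ahead of this point; z up. The butt is 45 mm long and 23 mm high; from there it tapers over 70 mm evenly down to 2 mm at the tip (0.3 mm per mm). 50 g.
- wedge3_butt (a point): Beech wedge (three alike), 115 long, 30 wide; this point is the middle of its square butt, half-way up (11.5 mm above its sole) and 22 mm from its back end. x points along it to the thin tip, which is 93 mm ahead of this point; z up. The butt is 45 mm long and 23 mm high; from there it tapers over 70 mm evenly down to 2 mm at the tip (0.3 mm per mm). 50 g.
- lamp_bar (a point): middle of the lamp's steel bar handle, 10 mm thick and 70 mm long, held parallel to the hinge on two 8 mm stays 64 mm apart, 35 mm clear of the panel's free edge and 150 mm from the hinge line. Axes as the panel's: x along the bar, y from hinge to bar, z out of the panel's back.
- lamp_hinge (a point): middle of the hinge line of the raking lamp, 33 mm above the bench; x along the hinge, y (level) the way the folded panel points, z up. The lamp's black base, 150 x 140 x 20 mm, is fixed to the bench.
- lamp_panel (a joint): angle of the LED panel (135 x 106 x 14 mm, dark metal): 0 = folded flat over the base, grows as the bar is lifted up and over; 1.83 = swung out to its end stop, leaning a little back past upright. Stiff hinge: it stays where it is left; moving it takes about 2 to 5 N at the bar.
- plunger_top (a point): middle of the top of the camera release's black mushroom head, 32 mm across, on a sprung plunger in a grey 64 mm square foot fixed to the bench; 66 mm above the bench when up. It is pressed straight down.
- plunger (a joint): how far the release plunger is pressed, m: 0 = up, 0.010 = down on its stop. Spring: about 3 N to start, 7 N at the stop; comes back by itself.
- dropper: small amber bottle, 32 mm across, 75 mm high, bystander; origin under its centre
- tape: roll of clear tape, 68 mm across, 22 mm high, bystander; origin under its centre
- tweezers: steel tweezers lying flat, 110 mm long, bystander; origin under their middle
- loupe: steel-grey loupe, 40 mm across, 34 mm high, bystander; origin under its centre
There are look-alikes about, which are no part of the job. Leave any blue or green look-alike of the part that bears wedge2_butt alone.

How it is judged:
On the way, in this order (a step that is already met when the one before it is completed fails the run):
1. every cast present sits level on a wedge and the lamp panel is swung out to its stop (angle between each of cast_tyre, cast_heel, cast_toe's own z axis and vertical below 0.035 rad and (contact force between cast_tyre and wedge1 above 0.2 N or contact force between cast_tyre and wedge2 above 0.2 N or contact force between cast_tyre and wedge3 above 0.2 N) and (contact force between cast_heel and wedge1 above 0.2 N or contact force between cast_heel and wedge2 above 0.2 N or contact force between cast_heel and wedge3 above 0.2 N) and (contact force between cast_toe and wedge1 above 0.2 N or contact force between cast_toe and wedge2 above 0.2 N or contact force between cast_toe and wedge3 above 0.2 N) and value of joint lamp_panel above 1.75 rad), for 0.3 s.
2. the camera release is pressed down to its stop while all that is so (all of step 1 and value of joint plunger above 0.0088 m), for 0.1 s.
At the end, for the whole second after the job is handed in: Every cast present is level within 0.035 rad (2 degrees), bears on a wedge, is at rest, its centre over the mat; the picture was taken (step 2) and the release is up again (under 2 mm); the lamp panel is folded down again, below 0.08 rad (angle between each of cast_tyre, cast_heel, cast_toe's own z axis and vertical below 0.035 rad and (contact force between cast_tyre and wedge1 above 0.2 N or contact force between cast_tyre and wedge2 above 0.2 N or contact force between cast_tyre and wedge3 above 0.2 N) and (contact force between cast_heel and wedge1 above 0.2 N or contact force between cast_heel and wedge2 above 0.2 N or contact force between cast_heel and wedge3 above 0.2 N) and (contact force between cast_toe and wedge1 above 0.2 N or contact force between cast_toe and wedge2 above 0.2 N or contact force between cast_toe and wedge3 above 0.2 N) and linear speed of each of cast_tyre, cast_heel, cast_toe below 0.02 m/s and x of cast_tyre in the frame of mat between -0.185 and 0.185 m and y of cast_tyre in the frame of mat between -0.225 and 0.225 m and x of cast_heel in the frame of mat between -0.185 and 0.185 m and y of cast_heel in the frame of mat between -0.225 and 0.225 m and x of cast_toe in the frame of mat between -0.185 and 0.185 m and y of cast_toe in the frame of mat between -0.225 and 0.225 m and value of joint plunger below 0.002 m and value of joint lamp_panel below 0.08 rad); the robot touches nothing.
It fails at once if a bystander (small bottle, tape, tweezers, loupe) is shifted by more than 30 mm (distance of any of dropper, tape, tweezers, loupe from where it was at the start of the episode above 0.03 m).
It fails at once if a cast is tipped by more than 0.6 rad (angle between any of cast_tyre, cast_heel, cast_toe's own z axis and vertical above 0.6 rad).
Of cast_tyre, cast_heel, cast_toe only 2 to 3 are there at a start; the rules pass over those that are not, and their reading is None.
At some moment in a run one of cast_tyre, cast_heel, cast_toe, wedge1, wedge2, wedge3 may be knocked a few centimetres aside while the robot is not near it.
Once in a run the grip may slacken for a moment while it holds something.
It also fails if it takes over 210 s, if anything falls off the work surface, if the arm or the gripper's body presses on something with over 40 N, if the wrist force passes 120 N, or if a joint passes its speed limit or range.

ROBOT

A 6-joint arm with a two-finger parallel gripper is mounted at the origin on the work surface. World frame = base frame: x ahead of the robot, y to its left, z up, the work surface at z = 0. Lengths are in m, angles in rad, forces in N, time in s.
With the tool pointing down it reaches from about 0.375 to 0.75 m from the base axis. Payload 9 kg.
Tool frame: the origin (TCP) lies between the finger pads; the fingertips stand 11 mm ahead of it and the grasp point (between the pads) lies 8 mm behind it (bot.finger_overhang is the distance from the TCP to the fingertips, in m); x points along the fingers, y is the direction in which the jaws open and shut, and the axes are right-handed (so a half turn about x gives the same grasp; the last joint's range is limited). The gripper opens to 85 mm and grips with 20 to 120 N. Pads are 22 mm wide; open, the fingers measure 114 mm over their backs; the gripper's body (76 mm by 85 mm) begins 54 mm behind the grasp point. The pads swing forward as they close: fully open they stand 13 mm farther back than shut.
Start: joints at [0.928, 0.104, 0.097, 1.564, 0, 1.353], TCP at [0.247, 0.547, 0.242] pointing down, gripper open.
Joint ranges: [-2.99, 2.99], [-0.84, 1.86], [-1.1, 1.16], [-1.84, 2.11], [-1.51, 1.56], [-3.14, 3.14]. Speed limits (rad/s): [2.22, 2.22, 2.57, 3.14, 3.14, 3.14].

INTERFACE

Orientations are given as a unit quaternion [w, x, y, z].
In Python, from cell import telemetry, viewer, bot gives the robot as it stands. The module is installed in compiled form; this text tells all that it offers.
- The arm moves only by the shell command python3 -m pendant 'ROWS'. ROWS is JSON, a list of rows, each an object of numbers: "x", "y", "z": the shift along the tool's x, y, z in m; "twist": the turn about the tool's x in rad; "claw": the gripper's target within -1 to 1 (shut at 1, half-way at 0, fully open at -1). In form: [{"x": .., "y": .., "z": .., "twist": .., "claw": ..}, ...]. A call has 1 to 5 rows; each row shifts and turns the commanded pose from where the row before left it, along the tool's axes as they then stand; what a row does not reach is not made up. A row lasts 1/10 s, in which the tool goes at most 50 mm and 8.59 degrees, less where a joint would pass 70% of its speed; a pose out of reach is approached as far as the arm can. A call is refused whole if a number of a shift passes 0.05 or a number of a turn 0.15, either way. A call with a gripper value outside its range is refused whole. The fingers move at their own pace and stop on an object; the grip force is fixed at half the most. Time passes only in rows, so rows that do not move let the fingers close. It gives the time, the measured TCP pose, the force and the opening at its end, in the units of the state.
- telemetry.get_obs(): the state, without advancing time (a new reading comes with each control period).
- viewer.grab_frame(name): name is "scene" or "top" or "wrist"; returns the picture (480x640x3 uint8, blue, green, red); there is no depth.
- viewer.calibration(name): a dict with "fx", "fy", "cx", "cy" (pixels), "camera_from_world" (4x4, takes a point from world to camera coordinates). Camera axes: x right, y down, z forward; pixel columns grow to the right and rows downward; lengths in m; the calibration is good to about 2 mm. A picture is of the moment at which its call begins: read the wrist's pose just before it. calibration takes no time and is no camera call; for the wrist camera it gives the pose at the moment of the call.
- bot.job_done(): hands the job in, once; it reports no verdict.
The state is a dict: "time": time; "joints": joint angles; "joint_vel": joint speeds; "effort": joint torques, N m; "tool_pos": TCP position; "tcp_rot": TCP orientation; "ft_force": force on the tool from outside, world axes, zero at the start; "moment": the same for the moment, N m; "finger_gap": opening from 0.0 (shut) to 1.0 (fully open).
Only numpy, scipy, OpenCV 4.12 (cv2) and the standard library are available. Lean on these libraries where they do the work, as an engineer would, in place of code of your own. Each camera call takes 0.05 s, during which the arm holds its last target.

## Working session

There is one attempt and no reset: what is moved stays moved. The work goes in short steps, Python scripts to look and compute and a shell command to move; the robot and the scene stay as the last step left them, time stands still between calls to the robot, and variables do not carry over. Pictures are saved under pics/ and viewed, and the job is handed in when it is done.

```bash
mkdir -p pics; ls; cat > h.py <<'E'
import cv2, numpy as np
from cell import telemetry, viewer, bot
from scipy.spatial.transform import Rotation as R
def cal(n):
    c=viewer.calibration(n); return c
def ray(c,u,v):
    T=np.array(c["camera_from_world"]); Rm=T[:3,:3]; t=T[:3,3]
    d=Rm.T@np.array([(u-c["cx"])/c["fx"],(v-c["cy"])/c["fy"],1.]); o=-Rm.T@t
    return o,d
def onz(c,u,v,z):
    o,d=ray(c,u,v); return o+d*(z-o[2])/d[2]
def proj(c,p):
    T=np.array(c["camera_from_world"]); q=T[:3,:3]@np.array(p)+T[:3,3]
    return np.array([c["fx"]*q[0]/q[2]+c["cx"],c["fy"]*q[1]/q[2]+c["cy"]])
def st():
    o=telemetry.get_obs(); q=o["tcp_rot"]; M=R.from_quat([q[1],q[2],q[3],q[0]]).as_matrix()
    return o,np.array(o["tool_pos"]),M
E
python3 - <<'E'
from h import *
for n in ["top","scene","wrist"]:
    c=cal(n); cv2.imwrite(f"pics/{n}0.png",viewer.grab_frame(n))
    o,d=ray(c,320,240); print(n,c["fx"],o.round(3),d.round(3))
o,p,M=st(); print(o); print(M.round(3))
E
```

```text
pics
top 556.4621051338165 [0.13  0.015 1.546] [ 0.228  0.019 -0.973]
scene 564.7953723357658 [1.121 0.643 0.935] [-0.538 -0.5   -0.679]
wrist 428.11738388401267 [0.173 0.579 0.373] [ 0.291 -0.134 -0.947]
{'time': 0.15, 'joints': array([ 9.28294811e-01,  1.04572095e-01,  9.67044174e-02,  1.56387897e+00,
       -2.14627783e-05,  1.35305802e+00]), 'joint_vel': array([-0.00049746, -0.00205028,  0.00480119, -0.00039567, -0.00111618,
        0.00107862]), 'effort': array([ 2.58912951e-03, -5.57359207e+01,  5.04004097e+01,  1.25462440e-02,
       -2.67407431e-04, -1.71116830e-05]), 'tool_pos': array([0.24714949, 0.54649772, 0.24172621]), 'tcp_rot': array([ 0.69108599,  0.14874147,  0.6913524 , -0.14935857]), 'ft_force': array([-0.3660099 , -0.12380338,  0.20632732]), 'moment': array([-0.02838496, -0.00752823,  0.00634762]), 'finger_gap': 0.9981455208803247}
[[-0.001  0.412  0.911]
 [-0.001  0.911 -0.412]
 [-1.    -0.001 -0.   ]]
```

View pics/top0.png

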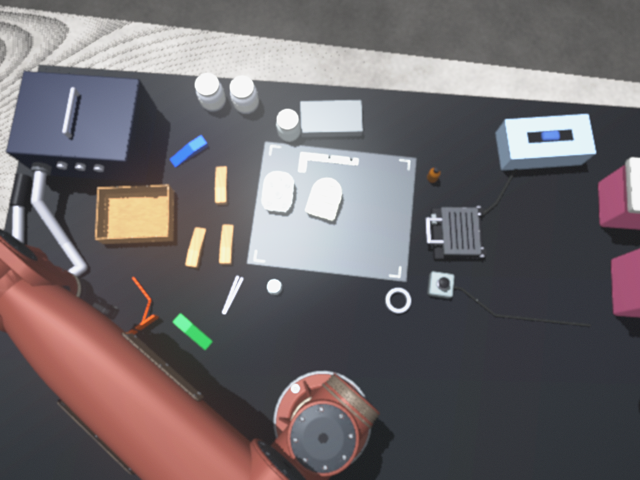

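View pics/scene0.png

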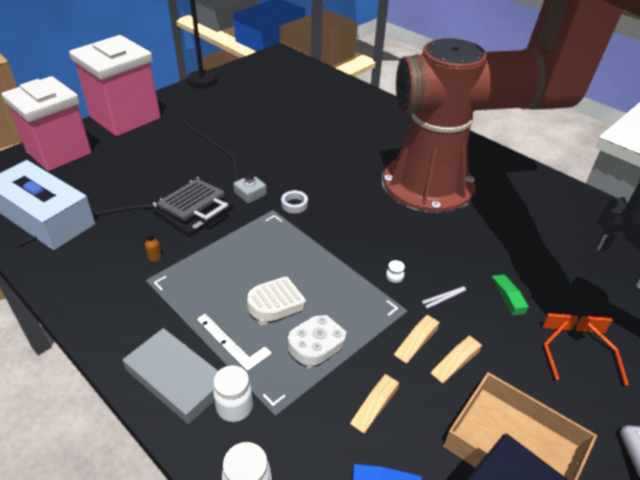

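View pics/wrist0.png

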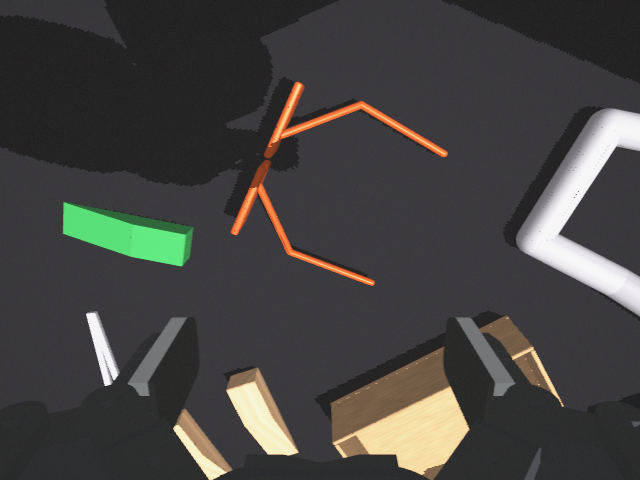

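```bash
python3 - <<'E'
from h import *
t=cv2.imread("pics/top0.png"); s=cv2.imread("pics/scene0.png")
cv2.imwrite("pics/t1.png",cv2.resize(t[125:325,170:425],(765,600),interpolation=cv2.INTER_CUBIC))
cv2.imwrite("pics/s1.png",cv2.resize(s[240:440,220:480],(780,600),interpolation=cv2.INTER_CUBIC))
c=cal("top")
for n,u,v in [("mat",333,210),("lamp",460,232),("plun",443,284),("wA",221,185),("wB",226,244),("wC",196,247),("toe",278,192),("heel",324,199),("tw",232,295),("loupe",274,287),("tape",398,300),("drop",434,175)]:
    print(n,onz(c,u,v,0.02).round(3))
E
```

```text
mat [0.578 0.015 0.02 ]
lamp [ 0.541 -0.348  0.02 ]
plun [ 0.389 -0.304  0.02 ]
wA [0.628 0.342 0.02 ]
wB [0.456 0.308 0.02 ]
wC [0.441 0.391 0.02 ]
toe [0.62  0.177 0.02 ]
heel [0.609 0.043 0.02 ]
tw [0.314 0.275 0.02 ]
loupe [0.345 0.162 0.02 ]
tape [ 0.335 -0.182  0.02 ]
drop [ 0.706 -0.269  0.02 ]
```

View pics/t1.png

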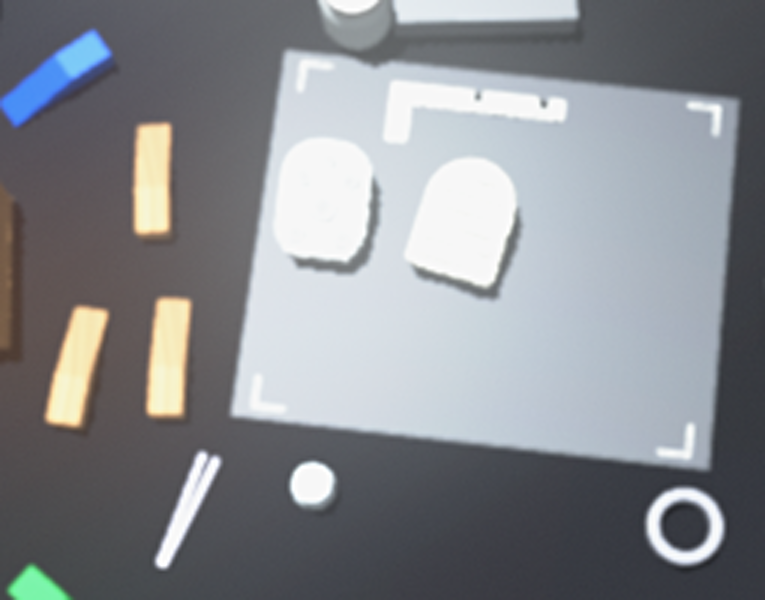

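View pics/s1.png

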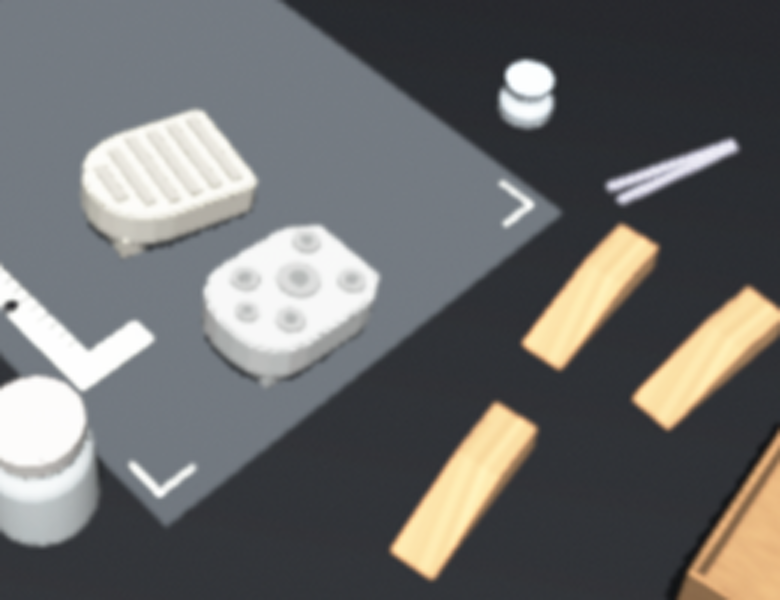

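```bash
python3 -m pendant '[{"z":0.05,"y":-0.03,"x":-0.02},{"z":0.05,"y":-0.03,"x":-0.02},{"z":0.05,"y":-0.03,"x":-0.02},{"z":0.05,"y":-0.03,"x":-0.02},{"z":0.05,"y":-0.03}]'
python3 - <<'E'
from h import *
o,p,M=st(); print(p.round(3),M.round(3).tolist())
c=cal("wrist"); cv2.imwrite("pics/w1.png",viewer.grab_frame("wrist"))
import pickle; pickle.dump(c,open("w1.pkl","wb"))
E
```

```text
[0.247 0.546 0.242] [[-0.001, 0.412, 0.911], [-0.001, 0.911, -0.412], [-1.0, -0.001, -0.0]]invalid input
```

View pics/w1.png

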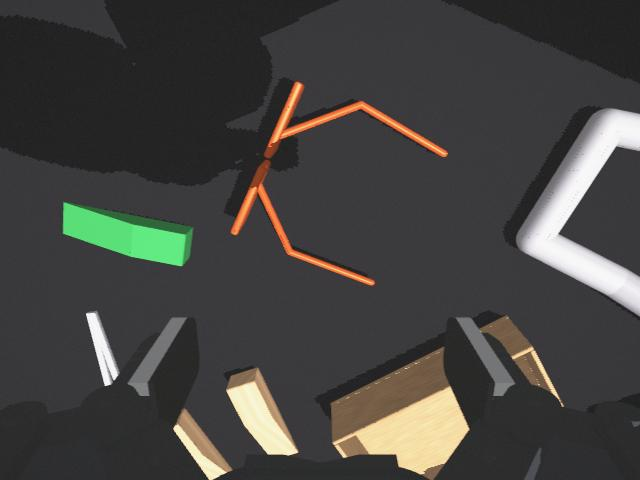

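```bash
python3 -m pendant '[{"x":-0.02,"y":-0.025,"z":0.045,"twist":0,"claw":-1},{"x":-0.02,"y":-0.025,"z":0.045,"twist":0,"claw":-1},{"x":-0.02,"y":-0.025,"z":0.045,"twist":0,"claw":-1},{"x":-0.02,"y":-0.025,"z":0.045,"twist":0,"claw":-1},{"x":0,"y":-0.025,"z":0.045,"twist":0,"claw":-1}]'
python3 - <<'E'
from h import *
o,p,M=st(); print(p.round(3),M.round(3).tolist())
c=cal("wrist"); cv2.imwrite("pics/w1.png",viewer.grab_frame("wrist"))
import pickle; pickle.dump(c,open("w1.pkl","wb"))
E
```

```text
time: 0.7
tool_pos: [0.3895, 0.3558, 0.3174]
tcp_rot: [0.692, 0.15, 0.69, -0.148]
ft_force: [1.8, 0.9, 0.5]
finger_gap: 1.001
[0.39  0.356 0.317] [[0.003, 0.412, 0.911], [0.002, 0.911, -0.412], [-1.0, 0.003, 0.002]]
```

View pics/w1.png

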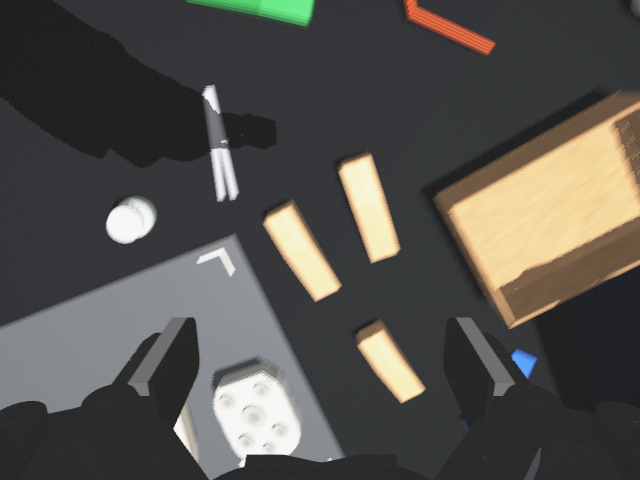

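```bash
python3 -m pendant '[{"x":0,"y":-0.025,"z":0.045,"twist":0,"claw":-1},{"x":0,"y":-0.025,"z":0.045,"twist":0,"claw":-1},{"x":0,"y":-0.025,"z":0.045,"twist":0,"claw":-1},{"x":0,"y":-0.025,"z":0.045,"twist":0,"claw":-1},{"x":0,"y":0,"z":0,"twist":0,"claw":-1}]'
python3 - <<'E'
from h import *
o,p,M=st(); print(p.round(3),M.round(3).tolist())
c=cal("wrist"); cv2.imwrite("pics/w2.png",viewer.grab_frame("wrist"))
import pickle; pickle.dump(c,open("w2.pkl","wb"))
a=cv2.imread("pics/w1.png"); cv2.imwrite("pics/w1c.png",cv2.resize(a[140:420,220:480],(557,600),interpolation=cv2.INTER_CUBIC))
E
```

```text
time: 1.25
tool_pos: [0.5102, 0.1917, 0.3136]
tcp_rot: [0.691, 0.151, 0.691, -0.152]
ft_force: [-0.0, -0.3, -0.2]
finger_gap: 1.003
[0.51  0.192 0.314] [[-0.001, 0.418, 0.909], [-0.001, 0.909, -0.418], [-1.0, -0.001, -0.0]]
```

View pics/w2.png

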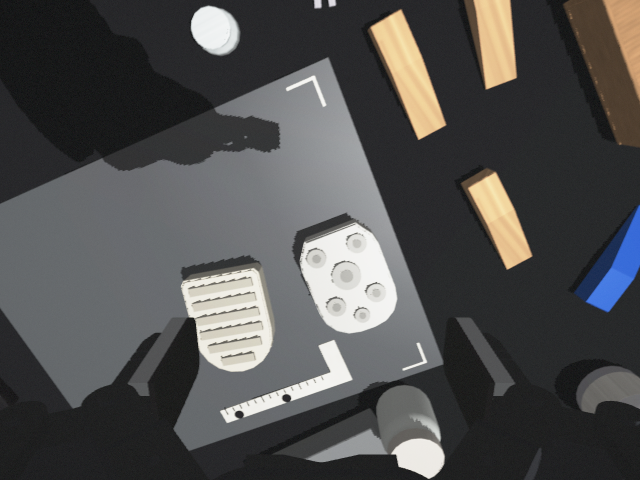

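View pics/w1c.png

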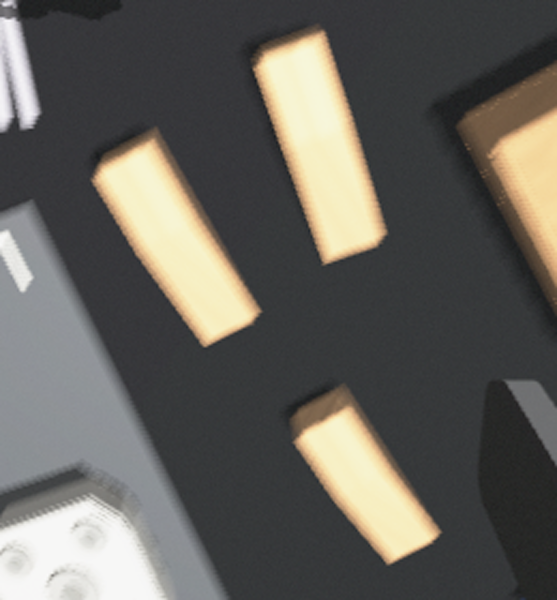

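```bash
python3 - <<'E'
from h import *
a=cv2.imread("pics/w2.png"); cv2.imwrite("pics/w2c.png",cv2.resize(a[195:385,165:415],(790,600),interpolation=cv2.INTER_CUBIC))
s=viewer.grab_frame("scene"); cv2.imwrite("pics/scene1.png",s)
cv2.imwrite("pics/s2.png",cv2.resize(cv2.convertScaleAbs(s[260:380,230:370],alpha=1.0),(700,600),interpolation=cv2.INTER_CUBIC))
E
```

```text
(no output)
```

View pics/w2c.png

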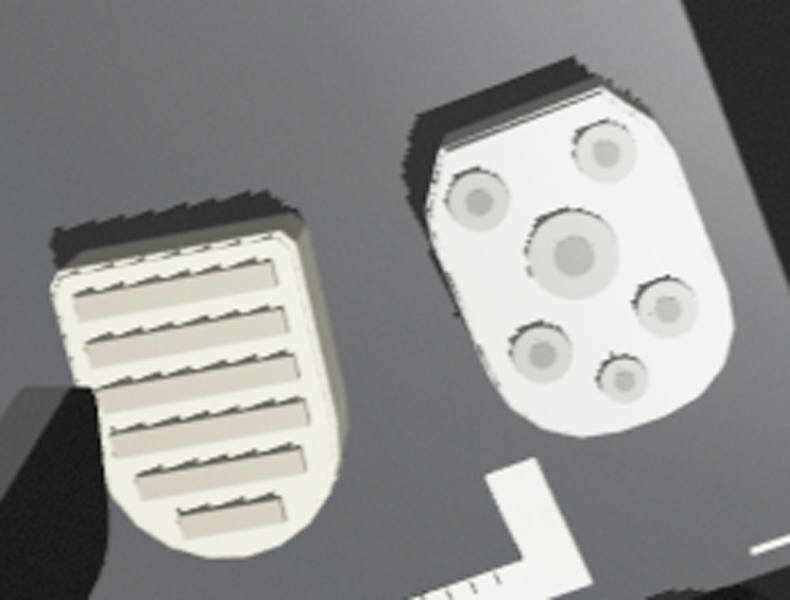

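View pics/s2.png

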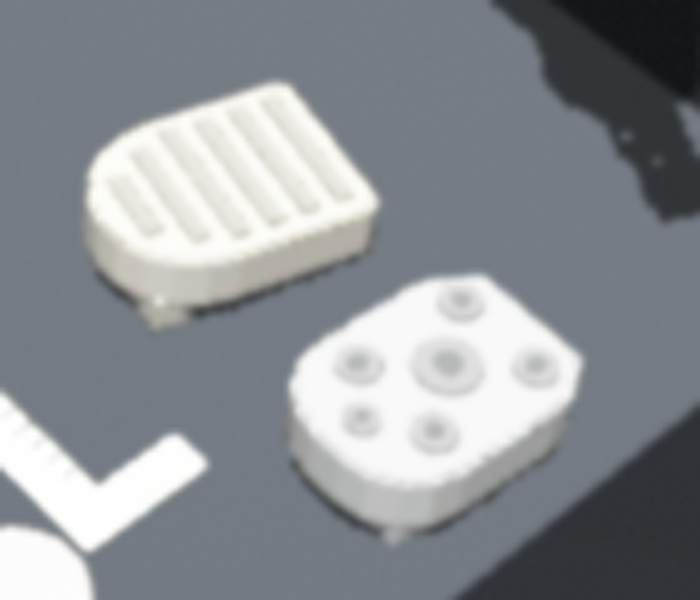

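```bash
python3 - <<'E'
from h import *
a=cv2.imread("pics/w1.png")
x0,y0=250,140
cv2.imwrite("pics/w1d.png",cv2.resize(a[y0:y0+170,x0:x0+160],(565,600),interpolation=cv2.INTER_CUBIC))
x0,y0=345,310
cv2.imwrite("pics/w1e.png",cv2.resize(a[y0:y0+100,x0:x0+100],(600,600),interpolation=cv2.INTER_CUBIC))
E
```

```text
(no output)
```

View pics/w1d.png

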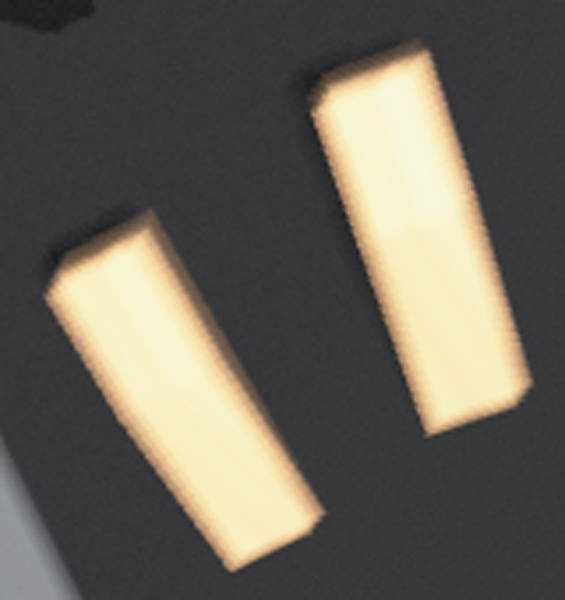

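View pics/w1e.png

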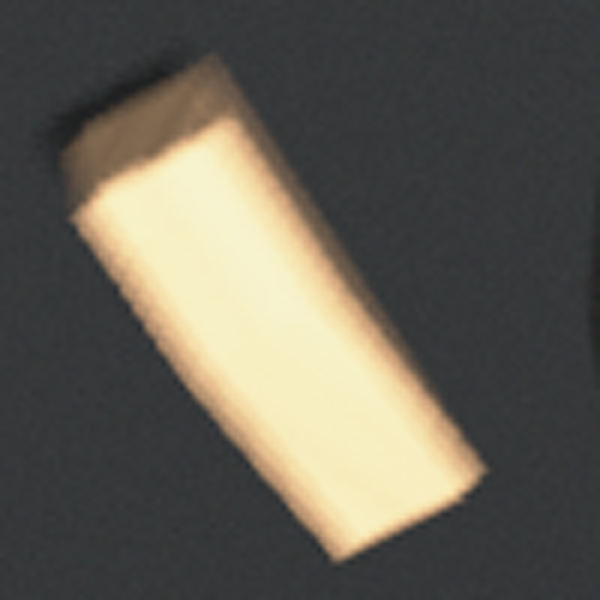

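```bash
python3 - <<'E'
from h import *
import pickle
c=pickle.load(open("w1.pkl","rb")); c2=pickle.load(open("w2.pkl","rb"))
P=lambda q,x0,y0,s:(x0+q[0]/s,y0+q[1]/s)
d=(250,140,3.531); e=(345,310,6.0)
W={"A":(e,(75,215),(235,120),(337,560),(480,475)),"B":(d,(48,293),(148,235),(232,570),(318,525)),"C":(d,(315,103),(430,58),(428,435),(525,398))}
o,p,M=st()
for k,(f,b1,b2,t1,t2) in W.items():
    g=lambda q,z:onz(c,*P(q,*f),z)
    B=[g(b1,.023),g(b2,.023)];T=[g(t1,.002),g(t2,.002)]
    b=(B[0]+B[1])/2;t=(T[0]+T[1])/2
    v=(t-b)[:2];L=np.linalg.norm(v);u=v/L
    cen=b[:2]+u*(22+ (L*1000-115)/2)/1000
    print(k,"L",L.round(4),"w",np.linalg.norm(B[0]-B[1]).round(4),np.linalg.norm(T[0]-T[1]).round(4),"dir",np.degrees(np.arctan2(u[1],u[0])).round(1),"butt",cen.round(4))
f=(165,195,3.16)
for n,q1,q2,z in [("toe",(440,148),(603,90),.031),("heel",(60,272),(285,232),.033)]:
    a=onz(c2,*P(q1,*f),z);b=onz(c2,*P(q2,*f),z)
    e_=(b-a)[:2];w=np.linalg.norm(e_);n_=np.array([e_[1],-e_[0]])/w
    if n_[0]<0:n_=-n_
    print(n,"w",w.round(4),"mid",((a+b)/2)[:2].round(4),"dir",np.degrees(np.arctan2(n_[1],n_[0])).round(1))
# tool yaw: tool z dir
print("toolz yaw",np.degrees(np.arctan2(M[1,2],M[0,2])))
E
```

```text
A L 0.1135 w 0.036 0.0356 dir 7.1 butt [0.6004 0.3358]
B L 0.1145 w 0.0345 0.0323 dir 3.1 butt [0.4269 0.3018]
C L 0.1155 w 0.0343 0.0326 dir -5.3 butt [0.4111 0.3922]
toe w 0.0558 mid [0.5609 0.1777] dir -4.1
heel w 0.0768 mid [0.5543 0.0542] dir -13.9
toolz yaw -24.484129468147135
```

```bash
python3 - <<'E'
from h import *
import pickle
c2=pickle.load(open("w2.pkl","rb"))
f=(165,195,3.16);P=lambda q:(f[0]+q[0]/f[2],f[1]+q[1]/f[2])
for n,q1,q2 in [("toeL",(432,235),(485,375)),("toeR",(683,160),(731,300)),("heelL",(57,300),(97,440)),("heelR",(300,250),(335,410))]:
    a=onz(c2,*P(q1),.035);b=onz(c2,*P(q2),.042);v=(b-a)[:2]
    print(n,a.round(4),b.round(4),np.degrees(np.arctan2(v[1],v[0])).round(1))
E
```

```text
toeL [0.5838 0.1354 0.035 ] [0.6342 0.1313 0.042 ] -4.6
toeR [0.5939 0.2198 0.035 ] [0.6428 0.2159 0.042 ] -4.6
heelL [0.553  0.0119 0.035 ] [0.6019 0.0013 0.042 ] -12.2
heelR [0.5706 0.0936 0.035 ] [0.6252 0.0799 0.042 ] -14.1
```

```bash
cat > go.py <<'E'
from h import *
import sys
# target x y z yaw(deg): print shift in final-yaw frame and twist
x,y,z,yw=map(float,sys.argv[1:5]); o,p,M=st(); cy=np.degrees(np.arctan2(M[1,2],M[0,2]))
def f(a):
    a=np.radians(a);d=np.array([x,y,z])-p
    return (-d[2]).round(4),(-np.sin(a)*d[0]+np.cos(a)*d[1]).round(4),(np.cos(a)*d[0]+np.sin(a)*d[1]).round(4)
print("pos",p.round(4),"yaw",cy.round(2),"twist",np.radians(cy-yw).round(4),"x,y,z after twist",f(yw),"before",f(cy),"F",np.round(o["ft_force"],1),"gap",o["finger_gap"],"t",o["time"])
E
python3 -m pendant '[{"x":0.03,"y":0,"z":0,"twist":-0.12,"claw":-1},{"x":0.03,"y":0,"z":0,"twist":-0.12,"claw":-1},{"x":0.03,"y":0,"z":0,"twist":-0.12,"claw":-1},{"x":0.03,"y":0,"z":0,"twist":-0.12,"claw":-1},{"x":0.04,"y":0.0,"z":0,"twist":0,"claw":-1}]'
python3 -m pendant '[{"x":0.0,"y":0.04,"z":-0.025,"twist":0,"claw":-1},{"x":0.0,"y":0.04,"z":-0.025,"twist":0,"claw":-1},{"x":0.0,"y":0.034,"z":-0.027,"twist":0,"claw":-1},{"x":0.0,"y":0,"z":0,"twist":0,"claw":-1}]'
python3 go.py 0.427 0.302 0.016 3.1
```

```text
time: 1.85
tool_pos: [0.5074, 0.198, 0.1549]
tcp_rot: [0.708, -0.022, 0.706, 0.022]
ft_force: [-0.2, 0.0, -0.1]
finger_gap: 1.002
time: 2.25
tool_pos: [0.42, 0.3102, 0.1549]
tcp_rot: [0.706, -0.022, 0.707, 0.022]
ft_force: [0.3, 0.2, -0.1]
finger_gap: 1.001
pos [0.42   0.3102 0.1549] yaw 3.56 twist 0.008 x,y,z after twist (np.float64(0.1389), np.float64(-0.0086), np.float64(0.0065)) before (np.float64(0.1389), np.float64(-0.0086), np.float64(0.0064)) F [ 0.3  0.2 -0.1] gap 1.0014965605775636 t 2.25
```

```bash
python3 -m pendant '[{"x":0.05,"y":-0.0086,"z":0.0065,"twist":0,"claw":-1},{"x":0,"y":0,"z":0,"twist":0,"claw":-1}]'
python3 go.py 0.427 0.302 0.016 3.1
python3 - <<'E'
from h import *
c=cal("wrist");i=viewer.grab_frame("wrist")
o,p,M=st()
for z in (.016,):
    for q in [(p[0],p[1],.012)]:
        u=proj(c,q).astype(int); cv2.circle(i,tuple(map(int,u)),3,(0,0,255),-1)
cv2.imwrite("pics/w3.png",i)
E
```

```text
time: 2.45
tool_pos: [0.4277, 0.2973, 0.1009]
tcp_rot: [0.704, -0.021, 0.709, 0.019]
ft_force: [-1.2, -1.2, -1.6]
finger_gap: 1.005
pos [0.4277 0.2973 0.1009] yaw 3.26 twist 0.0028 x,y,z after twist (np.float64(0.0849), np.float64(0.0047), np.float64(-0.0004)) before (np.float64(0.0849), np.float64(0.0047), np.float64(-0.0004)) F [-1.2 -1.2 -1.6] gap 1.005100260914943 t 2.45
```

View pics/w3.png

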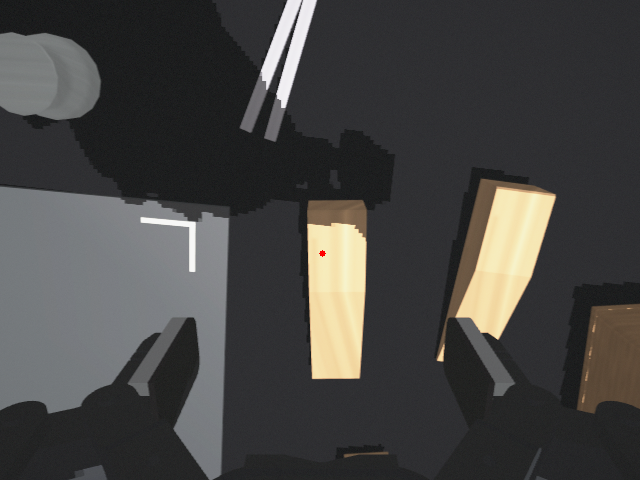

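```bash
python3 -m pendant '[{"x":0,"y":0,"z":0,"twist":0,"claw":-1},{"x":0,"y":0,"z":0,"twist":0,"claw":-1},{"x":0,"y":0,"z":0,"twist":0,"claw":-1}]'
python3 - <<'E'
from h import *
c=cal("wrist");i=viewer.grab_frame("wrist");cv2.imwrite("pics/w4.png",i)
import pickle;pickle.dump(c,open("w4.pkl","wb"))
cv2.imwrite("pics/w4c.png",cv2.resize(i[190:390,280:400],(360,600)))
E
python3 go.py 0.427 0.302 0.016 3.1
```

```text
time: 2.8
tool_pos: [0.4321, 0.2983, 0.1076]
tcp_rot: [0.708, -0.019, 0.706, 0.02]
ft_force: [-0.4, -0.1, -0.1]
finger_gap: 0.996
pos [0.4319 0.2982 0.1073] yaw 3.16 twist 0.001 x,y,z after twist (np.float64(0.0913), np.float64(0.004), np.float64(-0.0047)) before (np.float64(0.0913), np.float64(0.0041), np.float64(-0.0047)) F [ 0.3 -0.1  0.5] gap 0.9977310118420871 t 2.85
```

View pics/w4c.png

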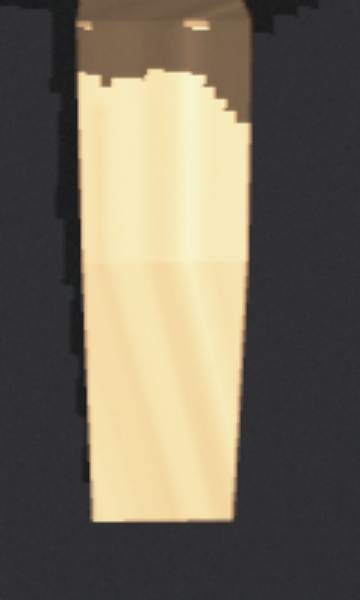

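```bash
python3 - <<'E'
from h import *
import pickle;c=pickle.load(open("w4.pkl","rb"))
for r,a,b,z in [(197,305.7,363.3,.023),(277.3,307.7,362.7,.023),(363.5,310.7,357.3,.002)]:
    p=onz(c,a,r,z);q=onz(c,b,r,z);print(p.round(4),q.round(4),((p+q)/2).round(4),np.linalg.norm(p-q).round(4))
E
```

```text
[0.4018 0.2885 0.023 ] [0.4001 0.3182 0.023 ] [0.4009 0.3033 0.023 ] 0.0297
[0.4467 0.2916 0.023 ] [0.445  0.3218 0.023 ] [0.4459 0.3067 0.023 ] 0.0302
[0.5165 0.2962 0.002 ] [0.5148 0.3263 0.002 ] [0.5157 0.3113 0.002 ] 0.0301
```

```bash
python3 -m pendant '[{"x":0.02,"y":0.0073,"z":-0.0087,"twist":-0.015,"claw":-1},{"x":0.03,"y":0,"z":0,"twist":0,"claw":-1},{"x":0.03,"y":0,"z":0,"twist":0,"claw":-1},{"x":0,"y":0,"z":0,"twist":0,"claw":-1},{"x":0,"y":0,"z":0,"twist":0,"claw":-1}]'
python3 go.py 0.4229 0.305 0.016 4.0
```

```text
time: 3.35
tool_pos: [0.4221, 0.3047, 0.0267]
tcp_rot: [0.707, -0.025, 0.707, 0.025]
ft_force: [-0.1, 0.7, -0.0]
finger_gap: 1.001
pos [0.4221 0.3047 0.0267] yaw 4.02 twist 0.0003 x,y,z after twist (np.float64(0.0107), np.float64(0.0002), np.float64(0.0008)) before (np.float64(0.0107), np.float64(0.0002), np.float64(0.0008)) F [-0.1  0.7 -0. ] gap 1.0013784348159749 t 3.35
```

```bash
python3 -m pendant '[{"x":0.0107,"y":0,"z":0,"twist":0,"claw":-1},{"x":0,"y":0,"z":0,"twist":0,"claw":1},{"x":0,"y":0,"z":0,"twist":0,"claw":1},{"x":0,"y":0,"z":0,"twist":0,"claw":1},{"x":0,"y":0,"z":0,"twist":0,"claw":1}]'
python3 -m pendant '[{"x":0,"y":0,"z":0,"twist":0,"claw":1},{"x":0,"y":0,"z":0,"twist":0,"claw":1}]'
python3 go.py 0.4229 0.305 0.016 4.0
```

```text
time: 3.85
tool_pos: [0.4225, 0.3049, 0.0159]
tcp_rot: [0.707, -0.025, 0.706, 0.025]
ft_force: [-10.0, -3.6, 33.8]
finger_gap: 0.339
time: 4.05
tool_pos: [0.4226, 0.305, 0.0159]
tcp_rot: [0.707, -0.025, 0.706, 0.025]
ft_force: [-0.8, -0.3, 5.6]
finger_gap: 0.338
pos [0.4226 0.305  0.0159] yaw 4.02 twist 0.0004 x,y,z after twist (np.float64(-0.0001), np.float64(0.0), np.float64(0.0003)) before (np.float64(-0.0001), np.float64(0.0), np.float64(0.0003)) F [-0.8 -0.3  5.6] gap 0.33830739787997793 t 4.05
```

```bash
python3 -m pendant '[{"x":-0.03,"y":0,"z":0,"twist":0,"claw":1},{"x":-0.03,"y":0,"z":0,"twist":0.074,"claw":1},{"x":0,"y":0,"z":0,"twist":0.074,"claw":1},{"x":0,"y":-0.04,"z":0.012,"twist":0,"claw":1},{"x":0,"y":-0.04,"z":0.012,"twist":0,"claw":1}]'
python3 -m pendant '[{"x":0,"y":-0.03,"z":0.012,"twist":0,"claw":1},{"x":0,"y":0,"z":0,"twist":0,"claw":1},{"x":0,"y":0,"z":0,"twist":0,"claw":1}]'
python3 go.py 0.45 0.1882 0.0195 -4.5
python3 - <<'E'
from h import *
c=cal("wrist");i=viewer.grab_frame("wrist");cv2.imwrite("pics/w5.png",i)
import pickle;pickle.dump(c,open("w5.pkl","wb"))
E
```

```text
time: 4.55
tool_pos: [0.4396, 0.2228, 0.0752]
tcp_rot: [0.707, 0.027, 0.707, -0.027]
ft_force: [0.4, -0.5, -0.4]
finger_gap: 0.337
time: 4.85
tool_pos: [0.4494, 0.1918, 0.075]
tcp_rot: [0.706, 0.028, 0.707, -0.028]
ft_force: [0.9, 0.2, -1.1]
finger_gap: 0.337
pos [0.4494 0.1918 0.075 ] yaw -4.56 twist -0.0011 x,y,z after twist (np.float64(0.0555), np.float64(-0.0035), np.float64(0.0008)) before (np.float64(0.0555), np.float64(-0.0035), np.float64(0.0008)) F [ 0.9  0.2 -1.1] gap 0.3373917578805051 t 4.85
```

View pics/w5.png

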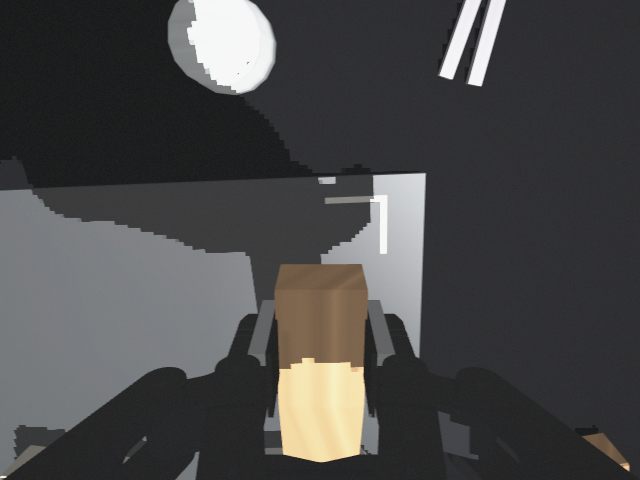

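```bash
python3 -m pendant '[{"x":0.02,"y":-0.0035,"z":0,"twist":0,"claw":1},{"x":0.02,"y":0,"z":0,"twist":0,"claw":1},{"x":0.012,"y":0,"z":0,"twist":0,"claw":1},{"x":0,"y":0,"z":0,"twist":0,"claw":1},{"x":0,"y":0,"z":0,"twist":0,"claw":1}]'
python3 go.py 0.45 0.1882 0.0195 -4.5
python3 - <<'E'
from h import *
for n,(a,b,c_,d) in {"scene":(240,400,230,450),"top":(150,300,200,400)}.items():
    i=viewer.grab_frame(n);cv2.imwrite(f"pics/{n}2.png",cv2.resize(i[a:b,c_:d],(800,int(800*(b-a)/(d-c_))),interpolation=cv2.INTER_CUBIC))
E
```

```text
time: 5.4
tool_pos: [0.4491, 0.1893, 0.0235]
tcp_rot: [0.707, 0.027, 0.707, -0.027]
ft_force: [0.9, -0.4, 0.3]
finger_gap: 0.33
pos [0.4491 0.1893 0.0235] yaw -4.41 twist 0.0016 x,y,z after twist (np.float64(0.004), np.float64(-0.001), np.float64(0.001)) before (np.float64(0.004), np.float64(-0.001), np.float64(0.001)) F [ 0.9 -0.4  0.3] gap 0.3297890812383565 t 5.4
```

View pics/scene2.png

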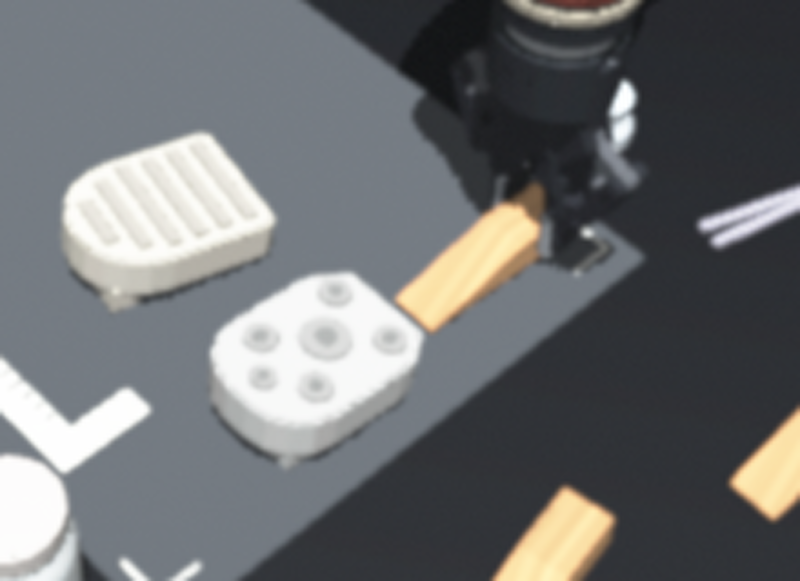

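View pics/top2.png

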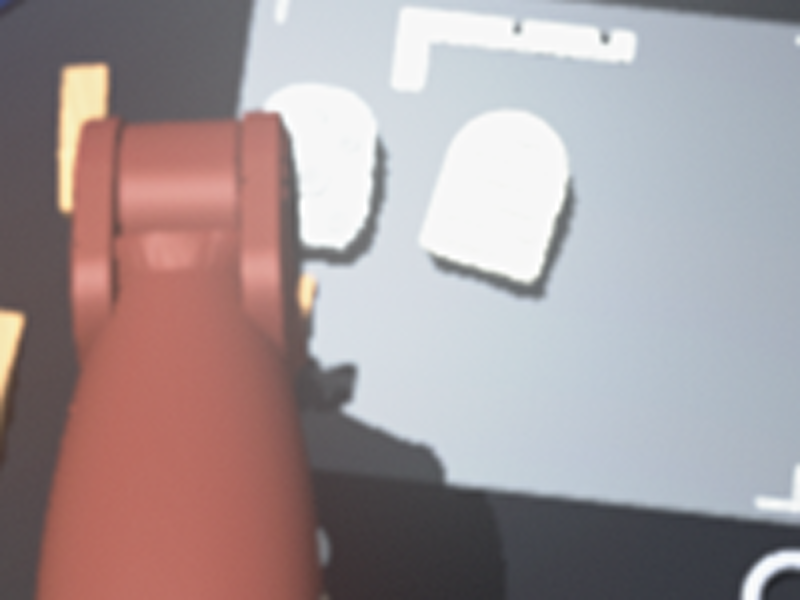

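```bash
python3 -m pendant '[{"x":0.0042,"y":-0.001,"z":0,"twist":0,"claw":1},{"x":0,"y":0,"z":0,"twist":0,"claw":1},{"x":0,"y":0,"z":0.01,"twist":0,"claw":1},{"x":0,"y":0,"z":0.01,"twist":0,"claw":1},{"x":0,"y":0,"z":0,"twist":0,"claw":1}]'
python3 go.py 0.508 0.1837 0.0195 -4.5
python3 -m pendant '[{"x":0,"y":0,"z":0.006,"twist":0,"claw":1},{"x":0,"y":0,"z":0.006,"twist":0,"claw":1},{"x":0,"y":0,"z":0.006,"twist":0,"claw":1},{"x":0,"y":0,"z":0.002,"twist":0,"claw":1},{"x":0,"y":0,"z":0,"twist":0,"claw":1}]'
python3 go.py 0.508 0.1837 0.0195 -4.5
python3 - <<'E'
from h import *
for n,(a,b,c_,d) in {"scene":(240,400,230,450)}.items():
    i=viewer.grab_frame(n);cv2.imwrite(f"pics/{n}3.png",cv2.resize(i[a:b,c_:d],(800,int(800*(b-a)/(d-c_))),interpolation=cv2.INTER_CUBIC))
E
```

```text
time: 6.0
tool_pos: [0.4707, 0.1859, 0.0193]
tcp_rot: [0.707, 0.028, 0.706, -0.028]
ft_force: [-0.1, -0.0, -0.7]
finger_gap: 0.337
pos [0.4707 0.1859 0.0193] yaw -4.5 twist 0.0 x,y,z after twist (np.float64(-0.0002), np.float64(0.0007), np.float64(0.0374)) before (np.float64(-0.0002), np.float64(0.0007), np.float64(0.0374)) F [-0.1 -0.  -0.7] gap 0.33705937393379753 t 6.0
time: 6.5
tool_pos: [0.4892, 0.1846, 0.0189]
tcp_rot: [0.707, 0.028, 0.707, -0.028]
ft_force: [-1.4, -0.2, 1.3]
finger_gap: 0.338
pos [0.4892 0.1846 0.0189] yaw -4.46 twist 0.0007 x,y,z after twist (np.float64(-0.0006), np.float64(0.0006), np.float64(0.0188)) before (np.float64(-0.0006), np.float64(0.0005), np.float64(0.0188)) F [-1.4 -0.2  1.3] gap 0.3384784085721753 t 6.5
```

View pics/scene3.png

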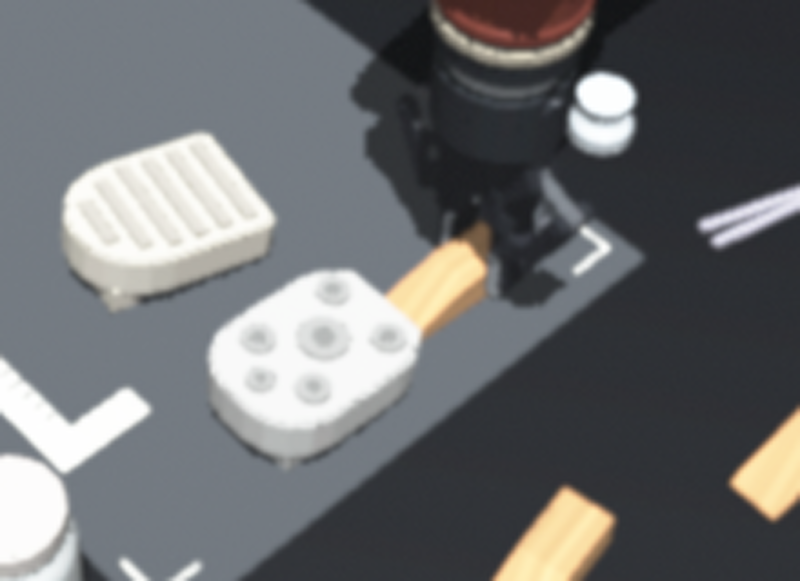

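```bash
python3 -m pendant '[{"x":0,"y":0,"z":0.006,"twist":0,"claw":1},{"x":0,"y":0,"z":0.006,"twist":0,"claw":1},{"x":0,"y":0,"z":0.006,"twist":0,"claw":1},{"x":0,"y":0,"z":0.001,"twist":0,"claw":1},{"x":0,"y":0,"z":0,"twist":0,"claw":1}]'
python3 go.py 0.508 0.1837 0.0195 -4.5
python3 - <<'E'
from h import *
for n,(a,b,c_,d) in {"scene":(240,400,230,450)}.items():
    i=viewer.grab_frame(n);cv2.imwrite("pics/scene4f.png",i);cv2.imwrite(f"pics/{n}4.png",cv2.resize(i[a:b,c_:d],(800,int(800*(b-a)/(d-c_))),interpolation=cv2.INTER_CUBIC))
E
```

```text
time: 7.05
tool_pos: [0.5085, 0.1831, 0.019]
tcp_rot: [0.707, 0.028, 0.706, -0.028]
ft_force: [1.5, 0.9, -0.3]
finger_gap: 0.339
pos [0.5085 0.1831 0.019 ] yaw -4.47 twist 0.0005 x,y,z after twist (np.float64(-0.0005), np.float64(0.0006), np.float64(-0.0006)) before (np.float64(-0.0005), np.float64(0.0006), np.float64(-0.0006)) F [ 1.5  0.9 -0.3] gap 0.3389935790780702 t 7.05
```

View pics/scene4.png

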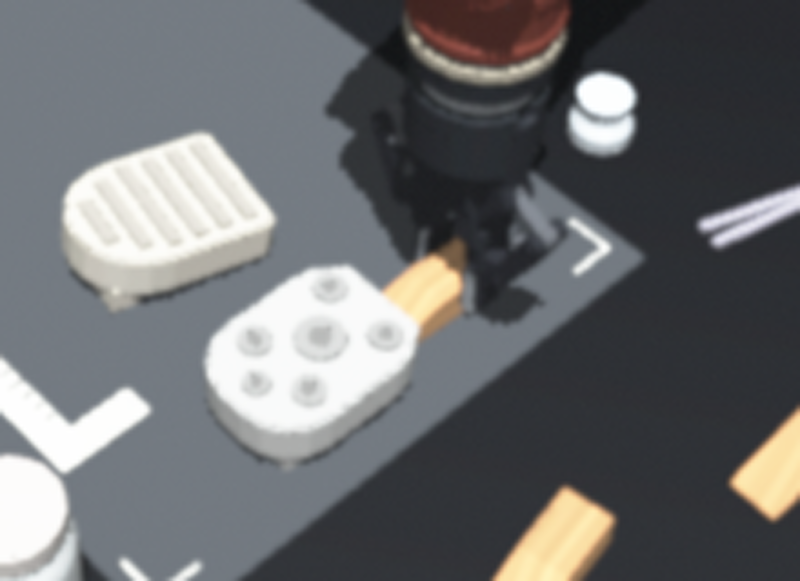

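```bash
python3 -m pendant '[{"x":0,"y":0,"z":0,"twist":0,"claw":-1},{"x":0,"y":0,"z":0,"twist":0,"claw":-1},{"x":0,"y":0,"z":0,"twist":0,"claw":-1},{"x":-0.03,"y":0,"z":0,"twist":0,"claw":-1},{"x":-0.05,"y":0,"z":0,"twist":0,"claw":-1}]'
python3 -m pendant '[{"x":-0.05,"y":0,"z":0,"twist":0,"claw":-1},{"x":-0.03,"y":0,"z":0,"twist":0,"claw":-1},{"x":0,"y":0,"z":0,"twist":0,"claw":-1},{"x":0,"y":0,"z":0,"twist":0,"claw":-1}]'
python3 - <<'E'
from h import *
import pickle
c=cal("wrist");pickle.dump(c,open("w6.pkl","wb"))
i=viewer.grab_frame("wrist");cv2.imwrite("pics/w6.png",i)
E
```

```text
time: 7.6
tool_pos: [0.5052, 0.1829, 0.0965]
tcp_rot: [0.704, 0.027, 0.709, -0.028]
ft_force: [1.0, -1.0, 0.6]
finger_gap: 0.997
time: 8.0
tool_pos: [0.5083, 0.1832, 0.1794]
tcp_rot: [0.707, 0.028, 0.706, -0.027]
ft_force: [-1.0, 0.4, 0.2]
finger_gap: 1.0
```

View pics/w6.png

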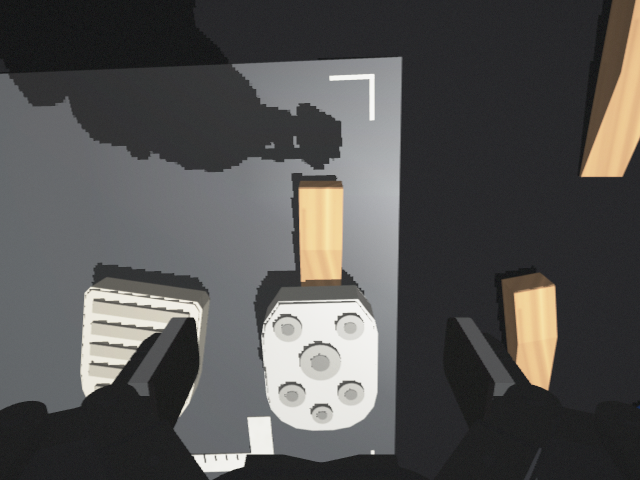

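```bash
python3 - <<'E'
from h import *
i=cv2.imread("pics/w6.png");cv2.imwrite("pics/w6c.png",cv2.resize(cv2.convertScaleAbs(i[170:330,250:390],alpha=1.6),(700,800))[:800])
cv2.imwrite("pics/w6c.png",cv2.resize(cv2.convertScaleAbs(i[240:320,255:385],alpha=2.2),(780,480)))
E
```

```text
(no output)
```

View pics/w6c.png

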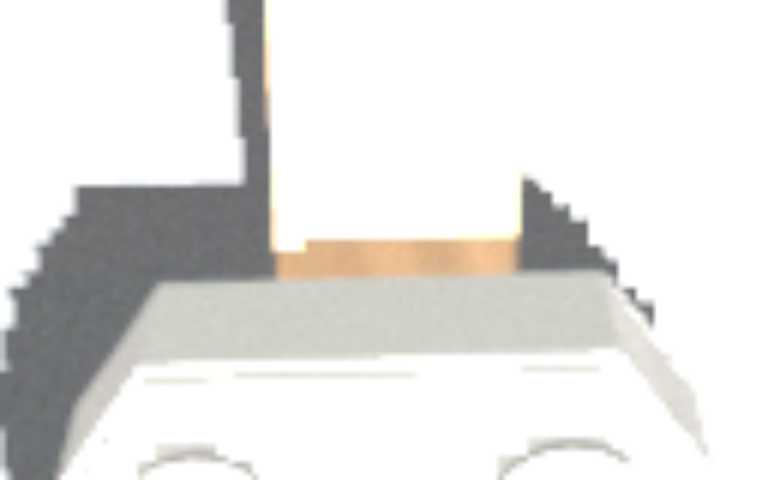

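```bash
python3 - <<'E'
from h import *
import pickle
c=pickle.load(open("w6.pkl","rb"))
b=onz(c,321,187.5,.026);e=onz(c,321,286.3,.017);t=onz(c,321,298.7,.041)
print(b,e,t,"out",np.linalg.norm((e-b)[:2]))
o,d=ray(c,321,286.3);print(np.degrees(np.arctan2(np.hypot(d[0],d[1]),-d[2])))
E
```

```text
[0.48699635 0.18467456 0.026     ] [0.56402911 0.17874055 0.017     ] [0.56231575 0.17884517 0.041     ] out 0.07726098114617558
24.9968146569942
```

```bash
python3 go.py 0.60 0.336 0.12 7
python3 -m pendant '[{"x":0,"y":0,"z":0,"twist":-0.1,"claw":-1},{"x":0,"y":0,"z":0,"twist":-0.1,"claw":-1},{"x":0.02,"y":0.05,"z":0.04,"twist":0,"claw":-1},{"x":0.02,"y":0.05,"z":0.04,"twist":0,"claw":-1},{"x":0.02,"y":0.04,"z":0.028,"twist":0,"claw":-1}]'
python3 -m pendant '[{"x":0,"y":0,"z":0,"twist":0,"claw":-1},{"x":0,"y":0,"z":0,"twist":0,"claw":-1},{"x":0,"y":0,"z":0,"twist":0,"claw":-1},{"x":0,"y":0,"z":0,"twist":0,"claw":-1}]'
python3 - <<'E'
from h import *
import pickle
c=cal("wrist");pickle.dump(c,open("w7.pkl","wb"))
i=viewer.grab_frame("wrist");cv2.imwrite("pics/w7.png",i)
E
python3 go.py 0.60 0.336 0.12 7
```

```text
pos [0.5076 0.1832 0.1782] yaw -4.46 twist -0.1999 x,y,z after twist (np.float64(0.0582), np.float64(0.1404), np.float64(0.1103)) before (np.float64(0.0582), np.float64(0.1596), np.float64(0.0802)) F [ 0.  -0.9 -0.4] gap 0.9993722978730321 t 8.05
time: 8.55
tool_pos: [0.5801, 0.3064, 0.1282]
tcp_rot: [0.705, -0.043, 0.706, 0.043]
ft_force: [0.6, -0.4, 0.2]
finger_gap: 0.997
time: 8.95
tool_pos: [0.58, 0.3045, 0.1316]
tcp_rot: [0.706, -0.043, 0.705, 0.043]
ft_force: [-0.7, -0.4, -0.1]
finger_gap: 0.998
pos [0.5801 0.3045 0.1318] yaw 6.94 twist -0.0011 x,y,z after twist (np.float64(0.0118), np.float64(0.0288), np.float64(0.0236)) before (np.float64(0.0118), np.float64(0.0289), np.float64(0.0236)) F [ 0.4 -0.4  0.3] gap 1.0016525315055556 t 9.0
```

View pics/w7.png

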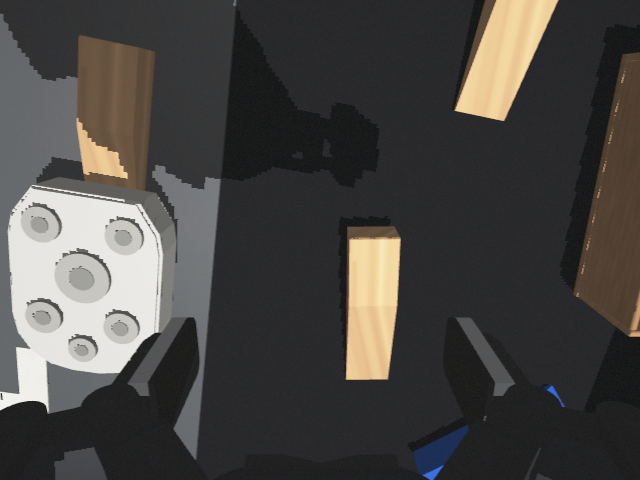

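```bash
python3 - <<'E'
from h import *
import pickle;c=pickle.load(open("w7.pkl","rb"))
i=cv2.imread("pics/w7.png");cv2.imwrite("pics/w7c.png",cv2.resize(i[220:390,330:415],(400,800)))
for r,a,b,z in [(238,348,400,.023),(305,348,397,.023),(379.5,346,388,.002)]:
    p=onz(c,a,r,z);q=onz(c,b,r,z);print(p.round(4),q.round(4),((p+q)/2).round(4),np.linalg.norm(p-q).round(4))
E
```

```text
[0.5775 0.3201 0.023 ] [0.5738 0.3506 0.023 ] [0.5757 0.3353 0.023 ] 0.0307
[0.6212 0.3263 0.023 ] [0.6175 0.3566 0.023 ] [0.6193 0.3414 0.023 ] 0.0305
[0.6913 0.3361 0.002 ] [0.6876 0.3662 0.002 ] [0.6895 0.3512 0.002 ] 0.0303
```

View pics/w7c.png

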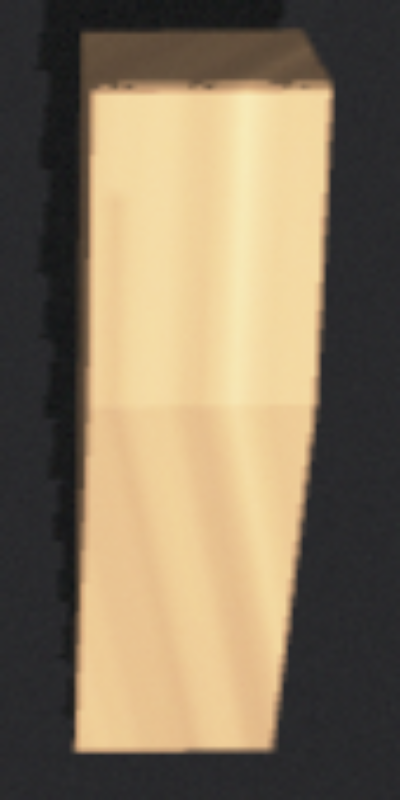

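```bash
python3 go.py 0.5972 0.3383 0.016 8.0
python3 -m pendant '[{"x":0,"y":0.0155,"z":0.0108,"twist":-0.018,"claw":-1},{"x":0.02,"y":0.0155,"z":0.0108,"twist":0,"claw":-1},{"x":0.03,"y":0,"z":0,"twist":0,"claw":-1},{"x":0.03,"y":0,"z":0,"twist":0,"claw":-1},{"x":0,"y":0,"z":0,"twist":0,"claw":-1}]'
python3 -m pendant '[{"x":0,"y":0,"z":0,"twist":0,"claw":-1},{"x":0,"y":0,"z":0,"twist":0,"claw":-1}]'
python3 go.py 0.5972 0.3383 0.016 8.0
```

```text
pos [0.5801 0.3045 0.1318] yaw 6.94 twist -0.0185 x,y,z after twist (np.float64(0.1158), np.float64(0.0311), np.float64(0.0216)) before (np.float64(0.1158), np.float64(0.0315), np.float64(0.0211)) F [ 0.4 -0.4  0.3] gap 1.0016525315055556 t 9.0
time: 9.5
tool_pos: [0.5945, 0.3374, 0.0465]
tcp_rot: [0.703, -0.05, 0.707, 0.049]
ft_force: [-1.0, -0.0, -0.9]
finger_gap: 1.001
time: 9.7
tool_pos: [0.5985, 0.339, 0.0532]
tcp_rot: [0.707, -0.049, 0.704, 0.05]
ft_force: [-0.7, 0.1, 0.4]
finger_gap: 1.003
pos [0.5985 0.339  0.0532] yaw 8.01 twist 0.0001 x,y,z after twist (np.float64(0.0372), np.float64(-0.0005), np.float64(-0.0014)) before (np.float64(0.0372), np.float64(-0.0005), np.float64(-0.0014)) F [-0.7  0.1  0.4] gap 1.0025523577731592 t 9.7
```

```bash
python3 -m pendant '[{"x":0.015,"y":-0.0005,"z":-0.0014,"twist":0,"claw":-1},{"x":0.015,"y":0,"z":0,"twist":0,"claw":-1},{"x":0.007,"y":0,"z":0,"twist":0,"claw":-1},{"x":0,"y":0,"z":0,"twist":0,"claw":-1},{"x":0,"y":0,"z":0,"twist":0,"claw":-1}]'
python3 go.py 0.5972 0.3383 0.016 8.0
python3 -m pendant '[{"x":0,"y":0,"z":0,"twist":0,"claw":1},{"x":0,"y":0,"z":0,"twist":0,"claw":1},{"x":0,"y":0,"z":0,"twist":0,"claw":1},{"x":0,"y":0,"z":0,"twist":0,"claw":1},{"x":0,"y":0,"z":0,"twist":0,"claw":1}]'
python3 go.py 0.5972 0.3383 0.016 8.0
```

```text
time: 10.2
tool_pos: [0.5956, 0.3381, 0.0129]
tcp_rot: [0.705, -0.05, 0.706, 0.05]
ft_force: [-0.2, -0.4, 0.2]
finger_gap: 1.0
pos [0.5956 0.3381 0.0129] yaw 8.04 twist 0.0006 x,y,z after twist (np.float64(-0.0031), np.float64(-0.0), np.float64(0.0017)) before (np.float64(-0.0031), np.float64(-0.0), np.float64(0.0017)) F [-0.2 -0.4  0.2] gap 0.9997567522579118 t 10.2
time: 10.7
tool_pos: [0.5962, 0.3383, 0.0138]
tcp_rot: [0.706, -0.049, 0.705, 0.05]
ft_force: [1.7, 0.3, 9.0]
finger_gap: 0.341
pos [0.5962 0.3383 0.0138] yaw 8.03 twist 0.0006 x,y,z after twist (np.float64(-0.0022), np.float64(-0.0001), np.float64(0.001)) before (np.float64(-0.0022), np.float64(-0.0001), np.float64(0.001)) F [1.7 0.3 9. ] gap 0.3405596872051701 t 10.7
```

```bash
python3 -m pendant '[{"x":-0.04,"y":0,"z":0,"twist":0,"claw":1},{"x":-0.04,"y":0,"z":0,"twist":0.125,"claw":1},{"x":-0.03,"y":0,"z":0,"twist":0.125,"claw":1},{"x":0,"y":0,"z":0,"twist":0.125,"claw":1},{"x":0,"y":0,"z":0,"twist":0,"claw":1}]'
python3 go.py 0.4441 0.08 0.12 -13.5
python3 -m pendant '[{"x":0,"y":-0.04,"z":-0.012,"twist":0,"claw":1},{"x":0,"y":-0.04,"z":-0.012,"twist":0,"claw":1},{"x":0,"y":-0.04,"z":-0.012,"twist":0,"claw":1},{"x":0,"y":-0.04,"z":-0.012,"twist":0,"claw":1},{"x":0,"y":-0.04,"z":-0.012,"twist":0,"claw":1}]'
python3 -m pendant '[{"x":0,"y":-0.03,"z":-0.01,"twist":0,"claw":1},{"x":0,"y":0,"z":0,"twist":0,"claw":1},{"x":0,"y":0,"z":0,"twist":0,"claw":1},{"x":0,"y":0,"z":0,"twist":0,"claw":1}]'
python3 go.py 0.4441 0.08 0.12 -13.5
```

```text
time: 11.2
tool_pos: [0.5963, 0.3383, 0.1243]
tcp_rot: [0.703, 0.084, 0.702, -0.083]
ft_force: [0.5, -0.2, -1.2]
finger_gap: 0.333
pos [0.5963 0.3383 0.1243] yaw -13.56 twist -0.001 x,y,z after twist (np.float64(0.0043), np.float64(-0.2867), np.float64(-0.0877)) before (np.float64(0.0043), np.float64(-0.2868), np.float64(-0.0874)) F [ 0.5 -0.2 -1.2] gap 0.33337073658094646 t 11.2
time: 11.7
tool_pos: [0.489, 0.1564, 0.1217]
tcp_rot: [0.702, 0.081, 0.703, -0.081]
ft_force: [-0.6, -0.1, 0.1]
finger_gap: 0.336
time: 12.1
tool_pos: [0.4743, 0.1312, 0.1228]
tcp_rot: [0.702, 0.082, 0.702, -0.082]
ft_force: [0.3, 0.2, -0.1]
finger_gap: 0.335
pos [0.4743 0.1312 0.1228] yaw -13.34 twist 0.0028 x,y,z after twist (np.float64(0.0028), np.float64(-0.0568), np.float64(-0.0174)) before (np.float64(0.0028), np.float64(-0.0568), np.float64(-0.0175)) F [ 0.3  0.2 -0.1] gap 0.3348281470967886 t 12.1
```

```bash
python3 -m pendant '[{"x":0.02,"y":-0.028,"z":-0.0087,"twist":0,"claw":1},{"x":0.02,"y":-0.028,"z":-0.0087,"twist":0,"claw":1},{"x":0.02,"y":0,"z":0,"twist":0,"claw":1},{"x":0.02,"y":0,"z":0,"twist":0,"claw":1},{"x":0,"y":0,"z":0,"twist":0,"claw":1}]'
python3 -m pendant '[{"x":0,"y":0,"z":0,"twist":0,"claw":1},{"x":0,"y":0,"z":0,"twist":0,"claw":1}]'
python3 go.py 0.4441 0.08 0.017 -13.5
python3 - <<'E'
from h import *
i=viewer.grab_frame("scene");a,b,c_,d=(200,400,150,450);cv2.imwrite("pics/scene5.png",cv2.resize(i[a:b,c_:d],(800,533),interpolation=cv2.INTER_CUBIC))
i=viewer.grab_frame("top");cv2.imwrite("pics/top5.png",i)
E
```

```text
time: 12.6
tool_pos: [0.4424, 0.0811, 0.0405]
tcp_rot: [0.701, 0.082, 0.704, -0.082]
ft_force: [-0.7, 0.1, -0.5]
finger_gap: 0.338
time: 12.8
tool_pos: [0.445, 0.0807, 0.0443]
tcp_rot: [0.703, 0.082, 0.702, -0.082]
ft_force: [0.1, -0.1, 0.3]
finger_gap: 0.334
pos [0.445  0.0807 0.0443] yaw -13.38 twist 0.002 x,y,z after twist (np.float64(0.0273), np.float64(-0.0009), np.float64(-0.0007)) before (np.float64(0.0273), np.float64(-0.0009), np.float64(-0.0007)) F [ 0.1 -0.1  0.3] gap 0.3343173713226614 t 12.8
```

View pics/scene5.png

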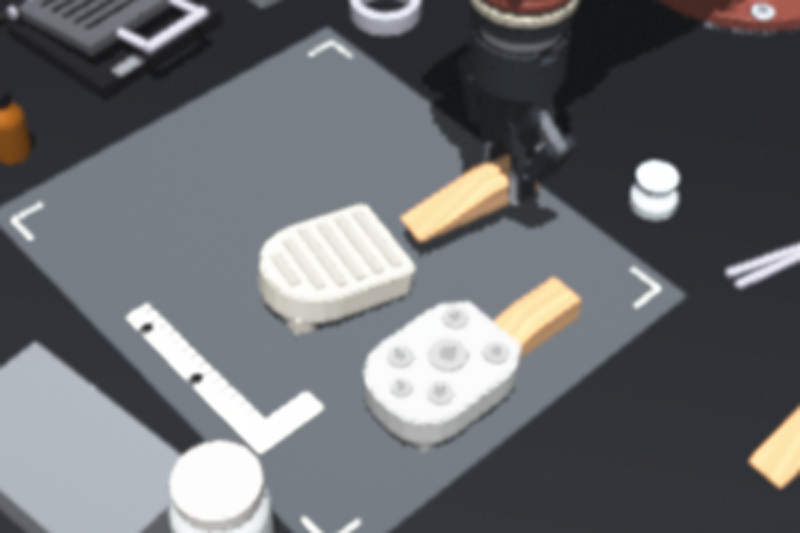

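View pics/top5.png

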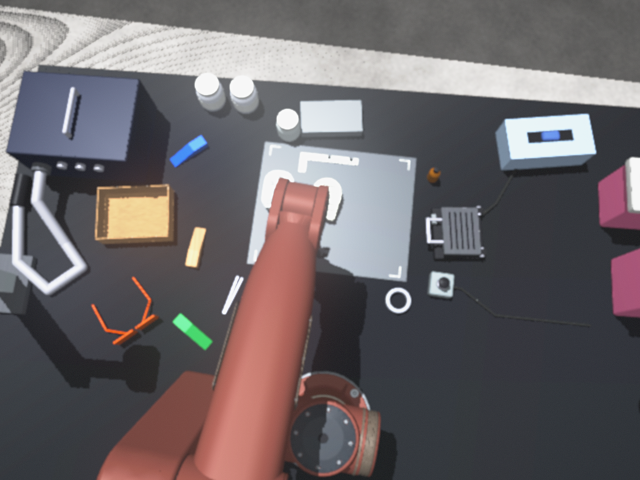

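```bash
python3 -m pendant '[{"x":0.015,"y":-0.0009,"z":-0.0007,"twist":0.002,"claw":1},{"x":0.008,"y":0,"z":0,"twist":0,"claw":1},{"x":0,"y":0,"z":0,"twist":0,"claw":1},{"x":0,"y":0,"z":0,"twist":0,"claw":1},{"x":0,"y":0,"z":0,"twist":0,"claw":1}]'
python3 go.py 0.5075 0.065 0.0173 -13.5
```

```text
time: 13.4
tool_pos: [0.4437, 0.0796, 0.0208]
tcp_rot: [0.702, 0.084, 0.702, -0.083]
ft_force: [-0.1, 0.4, -0.1]
finger_gap: 0.337
pos [0.4437 0.0796 0.0208] yaw -13.56 twist -0.0011 x,y,z after twist (np.float64(0.0035), np.float64(0.0007), np.float64(0.0654)) before (np.float64(0.0035), np.float64(0.0008), np.float64(0.0654)) F [-0.1  0.4 -0.1] gap 0.3371293973613545 t 13.4
```

```bash
python3 -m pendant '[{"x":0.0033,"y":0.0007,"z":0,"twist":0,"claw":1},{"x":0,"y":0,"z":0,"twist":0,"claw":1},{"x":0,"y":0,"z":0.01,"twist":0,"claw":1},{"x":0,"y":0,"z":0.01,"twist":0,"claw":1},{"x":0,"y":0,"z":0.006,"twist":0,"claw":1}]'
python3 -m pendant '[{"x":0,"y":0,"z":0.006,"twist":0,"claw":1},{"x":0,"y":0,"z":0.006,"twist":0,"claw":1},{"x":0,"y":0,"z":0,"twist":0,"claw":1},{"x":0,"y":0,"z":0,"twist":0,"claw":1}]'
python3 go.py 0.5075 0.065 0.0173 -13.5
python3 - <<'E'
from h import *
i=viewer.grab_frame("scene");a,b,c_,d=(200,400,150,450);cv2.imwrite("pics/scene6.png",cv2.resize(i[a:b,c_:d],(800,533),interpolation=cv2.INTER_CUBIC))
E
```

```text
time: 13.9
tool_pos: [0.4694, 0.074, 0.017]
tcp_rot: [0.702, 0.084, 0.702, -0.084]
ft_force: [0.7, -0.0, -0.6]
finger_gap: 0.335
time: 14.3
tool_pos: [0.4806, 0.0713, 0.0169]
tcp_rot: [0.702, 0.084, 0.702, -0.084]
ft_force: [1.2, -0.1, -1.6]
finger_gap: 0.331
pos [0.4806 0.0713 0.0169] yaw -13.57 twist -0.0012 x,y,z after twist (np.float64(-0.0004), np.float64(0.0001), np.float64(0.0276)) before (np.float64(-0.0004), np.float64(0.0001), np.float64(0.0276)) F [ 1.2 -0.1 -1.6] gap 0.3312445275536532 t 14.3
```

View pics/scene6.png

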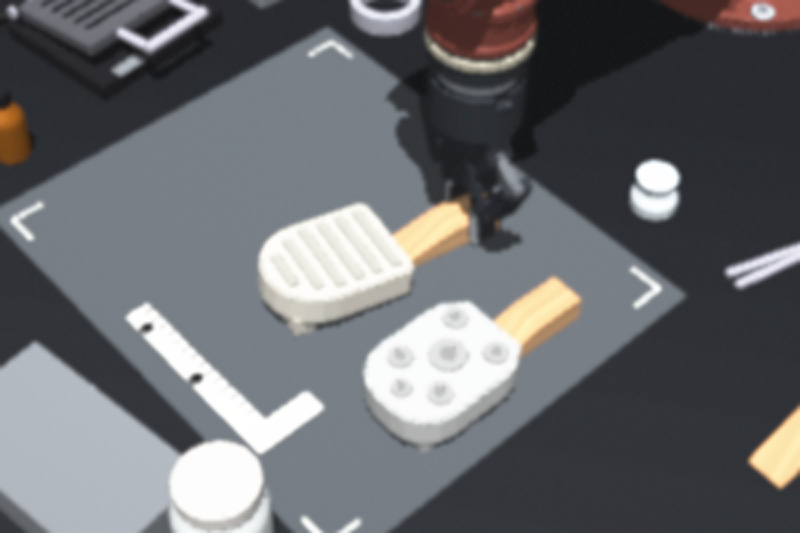

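Going under fine. Push the remaining 28 mm.

```bash
python3 -m pendant '[{"x":0,"y":0,"z":0.007,"twist":0,"claw":1},{"x":0,"y":0,"z":0.007,"twist":0,"claw":1},{"x":0,"y":0,"z":0.007,"twist":0,"claw":1},{"x":0,"y":0,"z":0.007,"twist":0,"claw":1},{"x":0,"y":0,"z":0,"twist":0,"claw":1}]'
python3 -m pendant '[{"x":0,"y":0,"z":0,"twist":0,"claw":1},{"x":0,"y":0,"z":0,"twist":0,"claw":-1},{"x":0,"y":0,"z":0,"twist":0,"claw":-1},{"x":0,"y":0,"z":0,"twist":0,"claw":-1},{"x":-0.03,"y":0,"z":0,"twist":0,"claw":-1}]'
python3 -m pendant '[{"x":-0.05,"y":0,"z":0,"twist":0,"claw":-1},{"x":-0.05,"y":0,"z":0,"twist":0,"claw":-1},{"x":-0.03,"y":0,"z":0,"twist":0,"claw":-1},{"x":0,"y":0,"z":0,"twist":0,"claw":-1},{"x":0,"y":0,"z":0,"twist":0,"claw":-1}]'
python3 - <<'E'
from h import *
import pickle
c=cal("wrist");pickle.dump(c,open("w8.pkl","wb"))
i=viewer.grab_frame("wrist");cv2.imwrite("pics/w8.png",i)
cv2.imwrite("pics/w8c.png",cv2.resize(cv2.convertScaleAbs(i[170:330,260:400],alpha=1.8),(525,600)))
E
```

```text
time: 14.85
tool_pos: [0.5087, 0.0644, 0.0169]
tcp_rot: [0.702, 0.084, 0.702, -0.084]
ft_force: [-0.4, -1.1, -1.8]
finger_gap: 0.339
time: 15.35
tool_pos: [0.5048, 0.0652, 0.0437]
tcp_rot: [0.7, 0.084, 0.704, -0.083]
ft_force: [0.4, 0.8, -0.1]
finger_gap: 0.985
time: 15.85
tool_pos: [0.5081, 0.0648, 0.1774]
tcp_rot: [0.703, 0.084, 0.702, -0.083]
ft_force: [-0.7, -0.5, -0.1]
finger_gap: 0.999
```

View pics/w8.png

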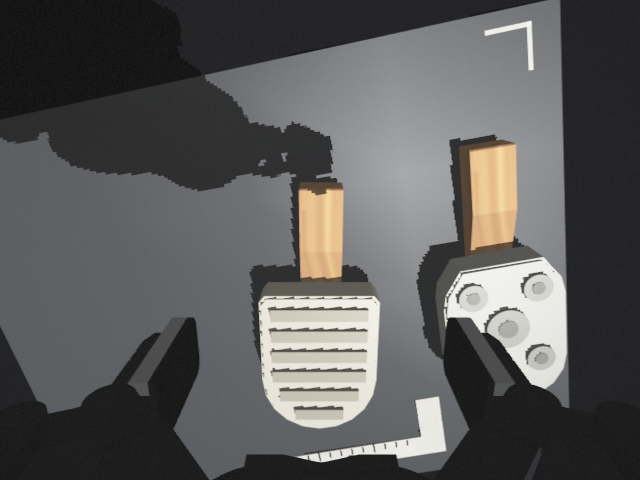

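View pics/w8c.png

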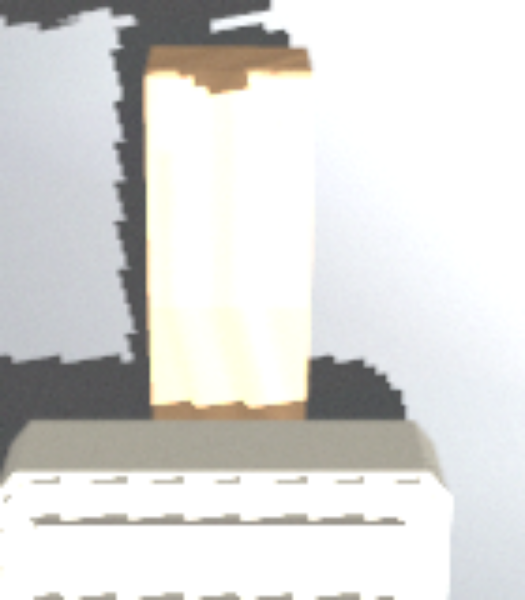

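```bash
python3 - <<'E'
from h import *
import pickle
c=pickle.load(open("w8.pkl","rb"))
b=onz(c,321,189.2,.026);k=onz(c,321,252,.026);e=onz(c,321,282.3,.0185);t=onz(c,321,295.3,.0425)
n=lambda q:np.linalg.norm((q-b)[:2]).round(4)
print("kink",n(k),"out edge",n(e),"top",n(t)); inn=115-1000*n(e); print("inside",inn,"h",2+.3*inn,"lvl err rad",(15.5-2-.3*inn)/82)
E
```

```text
kink 0.0449 out edge 0.0716 top 0.0705
inside 43.400000000000006 h 15.020000000000001 lvl err rad 0.005853658536585349
```

```bash
python3 -m pendant '[{"x":-0.03,"y":0,"z":0,"twist":-0.12,"claw":-1},{"x":-0.03,"y":0,"z":0,"twist":-0.11,"claw":-1},{"x":-0.03,"y":-0.05,"z":0,"twist":0,"claw":-1},{"x":-0.03,"y":-0.05,"z":0,"twist":0,"claw":-1},{"x":-0.03,"y":-0.05,"z":-0.03,"twist":0,"claw":-1}]'
python3 -m pendant '[{"x":0,"y":-0.05,"z":0,"twist":0,"claw":-1},{"x":0,"y":-0.05,"z":0,"twist":0,"claw":-1},{"x":0,"y":-0.05,"z":0,"twist":0,"claw":-1},{"x":0,"y":0,"z":0,"twist":0,"claw":-1},{"x":0,"y":0,"z":0,"twist":0,"claw":-1}]'
python3 - <<'E'
from h import *
import pickle
c=cal("wrist");pickle.dump(c,open("w9.pkl","wb"))
i=viewer.grab_frame("wrist");cv2.imwrite("pics/w9.png",i)
i=viewer.grab_frame("scene");cv2.imwrite("pics/scene9.png",i)
E
python3 go.py .5 -.25 .3 0
```

```text
time: 16.4
tool_pos: [0.4841, -0.0604, 0.31]
tcp_rot: [0.706, 0.002, 0.708, -0.002]
ft_force: [1.1, -0.6, -0.2]
finger_gap: 1.001
time: 16.9
tool_pos: [0.4822, -0.2096, 0.3092]
tcp_rot: [0.706, 0.004, 0.708, -0.002]
ft_force: [0.6, 0.4, -0.8]
finger_gap: 0.996
pos [ 0.4827 -0.208   0.3102] yaw -0.36 twist -0.0062 x,y,z after twist (np.float64(0.0102), np.float64(-0.042), np.float64(0.0173)) before (np.float64(0.0102), np.float64(-0.0419), np.float64(0.0175)) F [ 0.2 -0.5  0.8] gap 0.9987523579192977 t 17.0
```

View pics/w9.png

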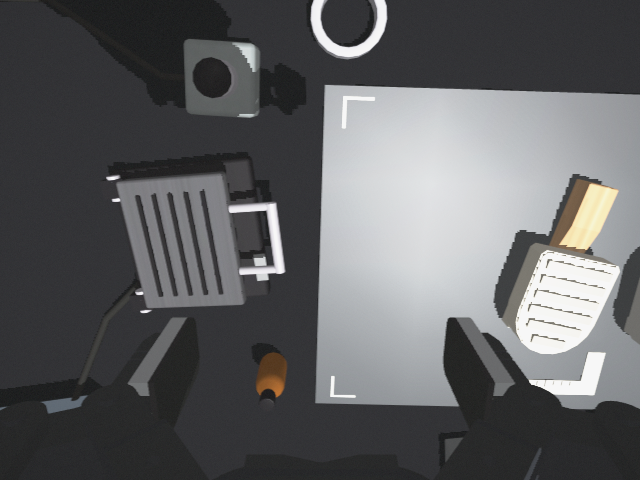

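View pics/scene9.png

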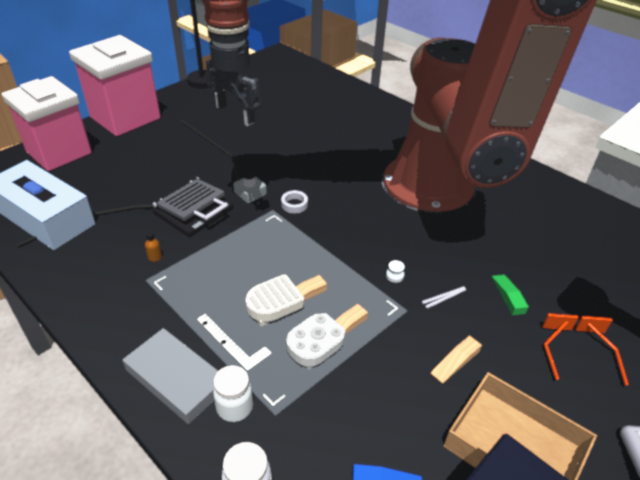

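```bash
python3 - <<'E'
from h import *
import pickle
c=pickle.load(open("w9.pkl","rb"))
i=cv2.imread("pics/w9.png");cv2.imwrite("pics/w9c.png",cv2.resize(cv2.convertScaleAbs(i[140:320,100:300],alpha=1.5),(667,600)))
i=cv2.imread("pics/scene9.png");cv2.imwrite("pics/s9c.png",cv2.resize(i[150:270,130:310],(800,533),interpolation=cv2.INTER_CUBIC))
for n,u,v,z in [("bar1",271,205,.033),("bar2",281,270,.033),("plun",212,77,.066),("botcap",267,398,.075),("botmid",270,355,.0)]:
    print(n,onz(c,u,v,z).round(4))
E
```

```text
bar1 [ 0.5023 -0.2581  0.033 ]
bar2 [ 0.571  -0.2509  0.033 ]
plun [ 0.3858 -0.2977  0.066 ]
botcap [ 0.695  -0.2663  0.075 ]
botmid [ 0.6938 -0.2714  0.    ]
```

View pics/w9c.png

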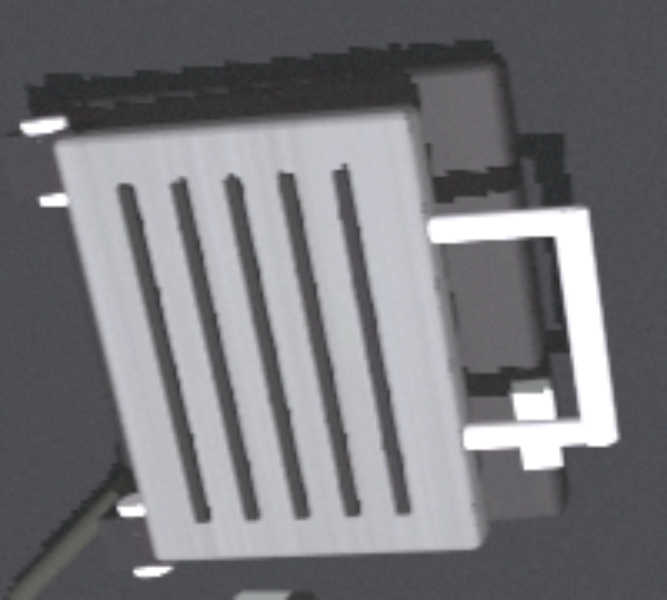

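View pics/s9c.png

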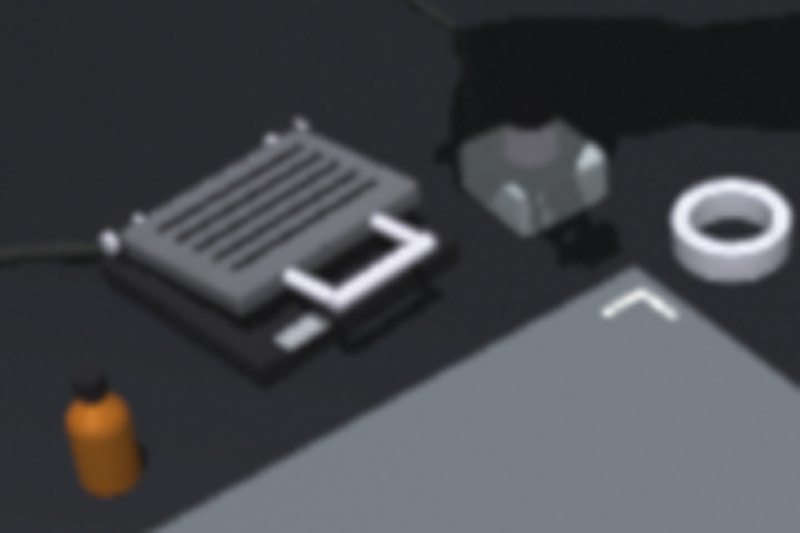

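```bash
python3 - <<'E'
from h import *
import pickle
c=pickle.load(open("w9.pkl","rb"))
P=lambda a,b,z:onz(c,100+a/3.333,140+b/3.333,z)
for n,q1,q2,z in [("panel hinge edge",(57,145),(157,557),.040),("panel free edge",(412,115),(485,545),.040),("base edge",(510,70),(563,510),.020),("bar",(575,210),(600,440),.035)]:
    a=P(*q1,z);b=P(*q2,z);print(n,a.round(4),b.round(4),np.linalg.norm(a-b).round(4),np.degrees(np.arctan2(*(b-a)[[1,0]])).round(1))
E
```

```text
panel hinge edge [ 0.4783 -0.4017  0.04  ] [ 0.6084 -0.3909  0.04  ] 0.1305 4.8
panel free edge [ 0.4707 -0.3005  0.04  ] [ 0.6053 -0.2884  0.04  ] 0.1351 5.1
base edge [ 0.4612 -0.2752  0.02  ] [ 0.6031 -0.2663  0.02  ] 0.1422 3.6
bar [ 0.4998 -0.2563  0.035 ] [ 0.5724 -0.2518  0.035 ] 0.0727 3.6
```

```bash
python3 -m pendant '[{"x":0.04,"y":-0.02,"z":0.02,"twist":-0.09,"claw":0.34},{"x":0.05,"y":-0.02,"z":0.02,"twist":0,"claw":0.34},{"x":0.05,"y":-0.01,"z":0.01,"twist":0,"claw":0.34},{"x":0.03,"y":0,"z":0,"twist":0,"claw":0.34},{"x":0,"y":0,"z":0,"twist":0,"claw":0.34}]'
python3 -m pendant '[{"x":0,"y":0,"z":0,"twist":0,"claw":0.34},{"x":0,"y":0,"z":0,"twist":0,"claw":0.34}]'
python3 go.py 0.5365 -0.2545 0.035 5
python3 - <<'E'
from h import *
import pickle
c=cal("wrist");pickle.dump(c,open("w10.pkl","wb"))
i=viewer.grab_frame("wrist");cv2.imwrite("pics/w10.png",i)
E
```

```text
time: 17.5
tool_pos: [0.53, -0.2503, 0.1442]
tcp_rot: [0.704, -0.028, 0.709, 0.032]
ft_force: [-0.9, 1.0, 0.9]
finger_gap: 0.331
time: 17.7
tool_pos: [0.5331, -0.2537, 0.1525]
tcp_rot: [0.707, -0.031, 0.705, 0.029]
ft_force: [0.0, -0.3, 0.2]
finger_gap: 0.33
pos [ 0.5331 -0.2537  0.1525] yaw 4.83 twist -0.003 x,y,z after twist (np.float64(0.1175), np.float64(-0.0011), np.float64(0.0033)) before (np.float64(0.1175), np.float64(-0.0011), np.float64(0.0033)) F [ 0.  -0.3  0.2] gap 0.33043213406380173 t 17.7
```

View pics/w10.png

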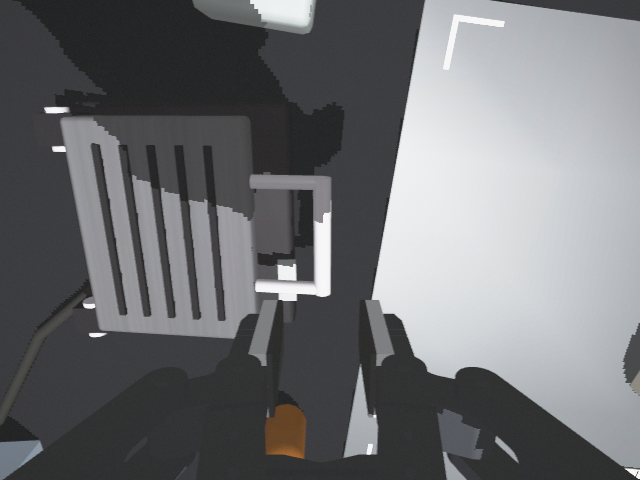

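```bash
python3 - <<'E'
from h import *
import pickle
c=pickle.load(open("w9.pkl","rb"));d=pickle.load(open("w10.pkl","rb"))
def tri(c,a,d,b):
    o1,d1=ray(c,*a);o2,d2=ray(d,*b);d1=d1/np.linalg.norm(d1);d2=d2/np.linalg.norm(d2)
    s=np.linalg.lstsq(np.c_[d1,-d2],o2-o1,rcond=None)[0];p=o1+d1*s[0];q=o2+d2*s[1];return ((p+q)/2).round(4),np.linalg.norm(p-q).round(4)
# bar ends in w9 crop
P=lambda a,b:(100+a/3.333,140+b/3.333)
print(tri(c,P(573,209),d,(322.5,177)),tri(c,P(598,444),d,(322.5,296)))
for z in(.028,.033,.038):
    a=onz(d,322.5,177,z);b=onz(d,322.5,296,z);print(z,a.round(4),b.round(4),((a+b)/2).round(4),np.linalg.norm(a-b).round(4))
E
```

```text
(array([ 0.4973, -0.2563,  0.0419]), np.float64(0.001)) (array([ 0.5661, -0.2506,  0.0528]), np.float64(0.0002))
0.028 [ 0.4994 -0.2562  0.028 ] [ 0.5782 -0.2494  0.028 ] [ 0.5388 -0.2528  0.028 ] 0.0791
0.033 [ 0.4985 -0.2563  0.033 ] [ 0.5757 -0.2496  0.033 ] [ 0.5371 -0.253   0.033 ] 0.0775
0.038 [ 0.4976 -0.2564  0.038 ] [ 0.5733 -0.2499  0.038 ] [ 0.5354 -0.2531  0.038 ] 0.076
```

```bash
python3 - <<'E'
from h import *
import pickle
d=pickle.load(open("w10.pkl","rb"));s=cal("scene")
def tri(c,a,d,b):
    o1,d1=ray(c,*a);o2,d2=ray(d,*b);d1=d1/np.linalg.norm(d1);d2=d2/np.linalg.norm(d2)
    k=np.linalg.lstsq(np.c_[d1,-d2],o2-o1,rcond=None)[0];p=o1+d1*k[0];q=o2+d2*k[1];return ((p+q)/2).round(4),np.linalg.norm(p-q).round(4)
print(tri(s,(227.5,204.5),d,(322.5,179)),tri(s,(206,216.5),d,(322.5,294)))
for z in (.033,.04,.047,.053):
    print(z,onz(d,322.5,182,z).round(4),onz(d,322.5,287,z).round(4),proj(s,onz(d,322.5,179,z)).round(1),proj(s,onz(d,322.5,294,z)).round(1))
i=viewer.grab_frame("scene");cv2.imwrite("pics/s10c.png",cv2.resize(i[170:240,170:260],(771,600),interpolation=cv2.INTER_CUBIC))
E
```

```text
(array([ 0.4949, -0.2555,  0.0517]), np.float64(0.0032)) (array([ 0.5626, -0.2503,  0.0561]), np.float64(0.0013))
0.033 [ 0.5015 -0.2561  0.033 ] [ 0.5694 -0.2502  0.033 ] [225.8 211. ] [203.  226.1]
0.04 [ 0.5001 -0.2562  0.04  ] [ 0.5661 -0.2505  0.04  ] [225.9 208.6] [203.7 223.2]
0.047 [ 0.4987 -0.2563  0.047 ] [ 0.5628 -0.2508  0.047 ] [226.1 206.1] [204.5 220.2]
0.053 [ 0.4975 -0.2564  0.053 ] [ 0.56  -0.251  0.053] [226.2 204. ] [205.1 217.7]
```

View pics/s10c.png

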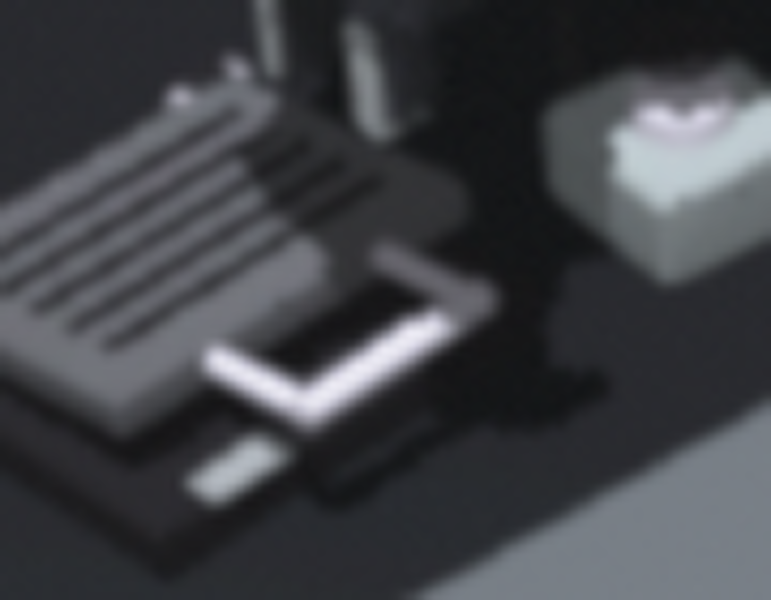

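```bash
python3 go.py 0.530 -0.2537 0.046 5
python3 -m pendant '[{"x":0.03,"y":0,"z":-0.003,"twist":0,"claw":0.34},{"x":0.03,"y":0,"z":0,"twist":0,"claw":0.34},{"x":0.02,"y":0,"z":0,"twist":0,"claw":0.34},{"x":0,"y":0,"z":0,"twist":0,"claw":0.34},{"x":0,"y":0,"z":0,"twist":0,"claw":0.34}]'
python3 go.py 0.530 -0.2537 0.046 5
python3 - <<'E'
from h import *
i=viewer.grab_frame("wrist");cv2.imwrite("pics/w11.png",i)
i=viewer.grab_frame("scene");cv2.imwrite("pics/s11c.png",cv2.resize(i[150:250,160:280],(720,600),interpolation=cv2.INTER_CUBIC))
E
```

```text
pos [ 0.5331 -0.2541  0.1523] yaw 4.8 twist -0.0035 x,y,z after twist (np.float64(0.1063), np.float64(0.0007), np.float64(-0.003)) before (np.float64(0.1063), np.float64(0.0007), np.float64(-0.003)) F [-0.1 -0.5 -0.6] gap 0.3314758476542035 t 17.8
time: 18.3
tool_pos: [0.5295, -0.2543, 0.0711]
tcp_rot: [0.707, -0.03, 0.706, 0.029]
ft_force: [-0.2, 0.2, 0.7]
finger_gap: 0.333
pos [ 0.5295 -0.2543  0.0711] yaw 4.77 twist -0.0041 x,y,z after twist (np.float64(0.0251), np.float64(0.0006), np.float64(0.0006)) before (np.float64(0.0251), np.float64(0.0006), np.float64(0.0005)) F [-0.2  0.2  0.7] gap 0.33337374059666847 t 18.3
```

View pics/w11.png

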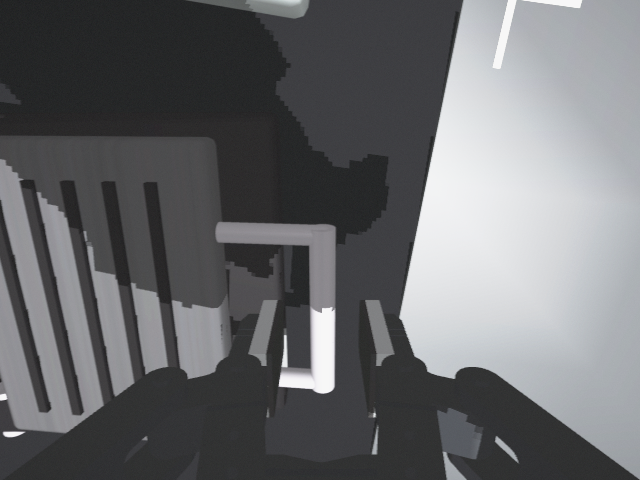

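View pics/s11c.png

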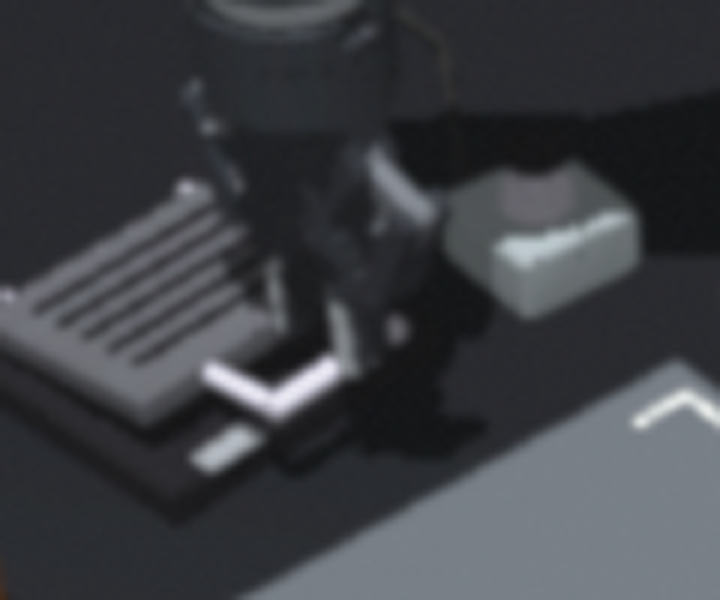

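```bash
python3 -m pendant '[{"x":0.015,"y":0.0006,"z":0.0006,"twist":0,"claw":0.34},{"x":0.01,"y":0,"z":0,"twist":0,"claw":0.34},{"x":0,"y":0,"z":0,"twist":0,"claw":0.34},{"x":0,"y":0,"z":0,"twist":0,"claw":0.34}]'
python3 go.py 0.530 -0.2537 0.046 5
python3 -m pendant '[{"x":0,"y":0,"z":0,"twist":0,"claw":1},{"x":0,"y":0,"z":0,"twist":0,"claw":1},{"x":0,"y":0,"z":0,"twist":0,"claw":1}]'
python3 go.py 0.530 -0.2537 0.046 5
```

```text
time: 18.8
tool_pos: [0.5291, -0.253, 0.044]
tcp_rot: [0.706, -0.029, 0.707, 0.03]
ft_force: [0.2, -0.2, 0.6]
finger_gap: 0.329
pos [ 0.5291 -0.253   0.044 ] yaw 4.77 twist -0.0041 x,y,z after twist (np.float64(-0.002), np.float64(-0.0008), np.float64(0.0008)) before (np.float64(-0.002), np.float64(-0.0008), np.float64(0.0008)) F [ 0.2 -0.2  0.6] gap 0.32938099849368047 t 18.8
time: 19.1
tool_pos: [0.5297, -0.2537, 0.045]
tcp_rot: [0.707, -0.03, 0.706, 0.029]
ft_force: [-0.6, -1.5, -0.4]
finger_gap: 0.09
pos [ 0.5297 -0.2537  0.045 ] yaw 4.76 twist -0.0042 x,y,z after twist (np.float64(-0.001), np.float64(0.0), np.float64(0.0003)) before (np.float64(-0.001), np.float64(0.0), np.float64(0.0003)) F [-0.6 -1.5 -0.4] gap 0.09044739508557877 t 19.1
```

```bash
python3 - <<'E'
import numpy as np
r=.15
ph=.114+np.arange(0,14)*.143
for k in range(13):
    print(k+1,round(ph[k+1],3),"x",round(-r*(np.sin(ph[k+1])-np.sin(ph[k])),4),"y",round(r*(np.cos(ph[k+1])-np.cos(ph[k])),4))
E
```

```text
1 0.257 x -0.0211 y -0.004
2 0.4 x -0.0203 y -0.0069
3 0.543 x -0.0191 y -0.0097
4 0.686 x -0.0175 y -0.0124
5 0.829 x -0.0156 y -0.0147
6 0.972 x -0.0133 y -0.0168
7 1.115 x -0.0108 y -0.0185
8 1.258 x -0.008 y -0.0199
9 1.401 x -0.0051 y -0.0208
10 1.544 x -0.0021 y -0.0213
11 1.687 x 0.001 y -0.0214
12 1.83 x 0.004 y -0.0211
13 1.973 x 0.007 y -0.0203
```

```bash
python3 -m pendant '[{"x":-0.0105,"y":-0.002,"z":0,"twist":0,"claw":1},{"x":-0.0106,"y":-0.002,"z":0,"twist":0,"claw":1},{"x":-0.0203,"y":-0.0069,"z":0,"twist":0,"claw":1},{"x":0,"y":0,"z":0,"twist":0,"claw":1}]'
python3 go.py 0.530 -0.2537 0.046 5
python3 - <<'E'
from h import *
i=viewer.grab_frame("scene");cv2.imwrite("pics/s12c.png",cv2.resize(i[150:250,160:280],(720,600),interpolation=cv2.INTER_CUBIC))
E
```

```text
time: 19.5
tool_pos: [0.5307, -0.2649, 0.0888]
tcp_rot: [0.707, -0.03, 0.706, 0.029]
ft_force: [-0.9, 2.8, 1.3]
finger_gap: 0.093
pos [ 0.5307 -0.2649  0.0888] yaw 4.75 twist -0.0044 x,y,z after twist (np.float64(0.0428), np.float64(0.0113), np.float64(0.0003)) before (np.float64(0.0428), np.float64(0.0113), np.float64(0.0002)) F [-0.9  2.8  1.3] gap 0.09270557537230358 t 19.5
```

View pics/s12c.png

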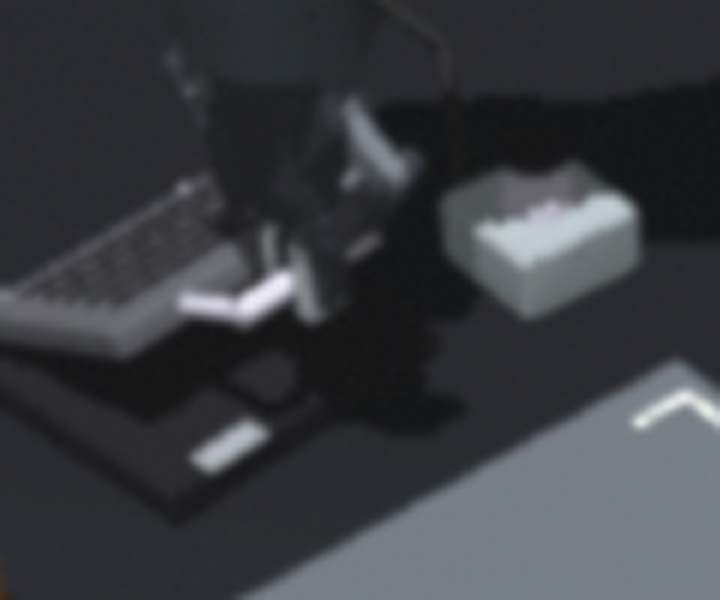

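```bash
python3 -m pendant '[{"x":-0.0191,"y":-0.0097,"z":0,"twist":0,"claw":1},{"x":-0.0175,"y":-0.0124,"z":0,"twist":0,"claw":1},{"x":-0.0156,"y":-0.0147,"z":0,"twist":0,"claw":1},{"x":0,"y":0,"z":0,"twist":0,"claw":1}]'
python3 go.py 0.530 -0.2537 0.046 5
python3 -m pendant '[{"x":-0.0133,"y":-0.0168,"z":0,"twist":0,"claw":1},{"x":-0.0108,"y":-0.0185,"z":0,"twist":0,"claw":1},{"x":-0.008,"y":-0.0199,"z":0,"twist":0,"claw":1},{"x":0,"y":0,"z":0,"twist":0,"claw":1}]'
python3 go.py 0.530 -0.2537 0.046 5
```

```text
time: 19.95
tool_pos: [0.5338, -0.3003, 0.1407]
tcp_rot: [0.707, -0.029, 0.706, 0.03]
ft_force: [-4.0, 12.7, 12.6]
finger_gap: 0.089
pos [ 0.5338 -0.3003  0.1407] yaw 4.79 twist -0.0037 x,y,z after twist (np.float64(0.0947), np.float64(0.0467), np.float64(0.0003)) before (np.float64(0.0947), np.float64(0.0467), np.float64(0.0001)) F [-4.  12.7 12.6] gap 0.08917935009249853 t 19.95
time: 20.35
tool_pos: [0.5388, -0.3576, 0.1735]
tcp_rot: [0.708, -0.03, 0.705, 0.028]
ft_force: [-3.4, 5.1, 16.6]
finger_gap: 0.096
pos [ 0.5388 -0.3576  0.1735] yaw 4.73 twist -0.0047 x,y,z after twist (np.float64(0.1275), np.float64(0.1042), np.float64(0.0003)) before (np.float64(0.1275), np.float64(0.1042), np.float64(-0.0002)) F [-3.4  5.1 16.6] gap 0.09562985679638425 t 20.35
```

```bash
python3 -m pendant '[{"x":-0.0075,"y":-0.0208,"z":0,"twist":0,"claw":1},{"x":-0.0025,"y":-0.0213,"z":0,"twist":0,"claw":1},{"x":0.001,"y":-0.0214,"z":0,"twist":0,"claw":1},{"x":0,"y":0,"z":0,"twist":0,"claw":1}]'
python3 go.py 0.530 -0.2537 0.046 5
python3 - <<'E'
from h import *
i=viewer.grab_frame("scene");cv2.imwrite("pics/s13c.png",cv2.resize(i[100:260,100:280],(675,600),interpolation=cv2.INTER_CUBIC))
E
```

```text
time: 20.75
tool_pos: [0.544, -0.4206, 0.1787]
tcp_rot: [0.707, -0.029, 0.706, 0.029]
ft_force: [4.2, 1.3, 0.8]
finger_gap: 0.082
pos [ 0.544  -0.4206  0.1787] yaw 4.71 twist -0.005 x,y,z after twist (np.float64(0.1327), np.float64(0.1675), np.float64(0.0006)) before (np.float64(0.1327), np.float64(0.1675), np.float64(-0.0002)) F [4.2 1.3 0.8] gap 0.08209166750819553 t 20.75
```

View pics/s13c.png

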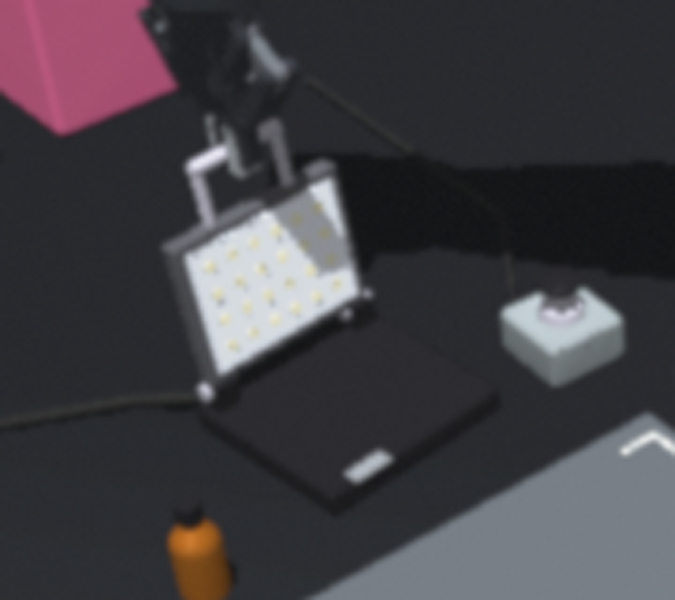

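```bash
python3 -m pendant '[{"x":0.004,"y":-0.0211,"z":0,"twist":0,"claw":1},{"x":0.002,"y":-0.0075,"z":0,"twist":0,"claw":1},{"x":0,"y":0,"z":0,"twist":0,"claw":1}]'
python3 go.py 0.530 -0.2537 0.046 5
python3 -m pendant '[{"x":0.003,"y":-0.009,"z":0,"twist":0,"claw":1},{"x":0,"y":0,"z":0,"twist":0,"claw":1}]'
python3 go.py 0.530 -0.2537 0.046 5
```

```text
time: 21.1
tool_pos: [0.5458, -0.4413, 0.1756]
tcp_rot: [0.706, -0.027, 0.706, 0.034]
ft_force: [-7.5, 33.4, 24.1]
finger_gap: 0.085
pos [ 0.5458 -0.4413  0.1756] yaw 4.95 twist -0.0009 x,y,z after twist (np.float64(0.1296), np.float64(0.1883), np.float64(0.0006)) before (np.float64(0.1296), np.float64(0.1883), np.float64(0.0004)) F [-7.5 33.4 24.1] gap 0.08509716908237214 t 21.1
time: 21.3
tool_pos: [0.5462, -0.4421, 0.1751]
tcp_rot: [0.706, -0.024, 0.707, 0.04]
ft_force: [-21.4, 74.5, 54.5]
finger_gap: 0.094
pos [ 0.5462 -0.4421  0.1751] yaw 5.2 twist 0.0036 x,y,z after twist (np.float64(0.1291), np.float64(0.1891), np.float64(0.0003)) before (np.float64(0.1291), np.float64(0.1891), np.float64(0.0009)) F [-21.4  74.5  54.5] gap 0.09363151243262072 t 21.3
```

```bash
python3 -m pendant '[{"x":-0.005,"y":0.013,"z":0,"twist":0,"claw":1},{"x":0,"y":0,"z":0,"twist":0,"claw":1}]'
python3 go.py 0.530 -0.2537 0.046 5
python3 -m pendant '[{"x":0,"y":0,"z":0,"twist":0,"claw":0.34},{"x":0,"y":0,"z":0,"twist":0,"claw":0.34},{"x":-0.03,"y":0,"z":0,"twist":0,"claw":0.34},{"x":-0.05,"y":0,"z":0,"twist":0,"claw":0.34},{"x":0,"y":0,"z":0,"twist":0,"claw":0.34}]'
python3 - <<'E'
from h import *
i=viewer.grab_frame("scene");cv2.imwrite("pics/s14.png",i);cv2.imwrite("pics/s14c.png",cv2.resize(i[100:260,100:280],(675,600),interpolation=cv2.INTER_CUBIC))
E
```

```text
time: 21.5
tool_pos: [0.5459, -0.4407, 0.1758]
tcp_rot: [0.706, -0.03, 0.707, 0.031]
ft_force: [2.6, 3.6, 3.2]
finger_gap: 0.086
pos [ 0.5459 -0.4407  0.1758] yaw 4.92 twist -0.0014 x,y,z after twist (np.float64(0.1298), np.float64(0.1877), np.float64(0.0005)) before (np.float64(0.1298), np.float64(0.1877), np.float64(0.0002)) F [2.6 3.6 3.2] gap 0.08564265448979114 t 21.5
time: 22.0
tool_pos: [0.5465, -0.4461, 0.2632]
tcp_rot: [0.709, -0.032, 0.704, 0.026]
ft_force: [0.6, -0.7, 1.2]
finger_gap: 0.331
```

View pics/s14c.png

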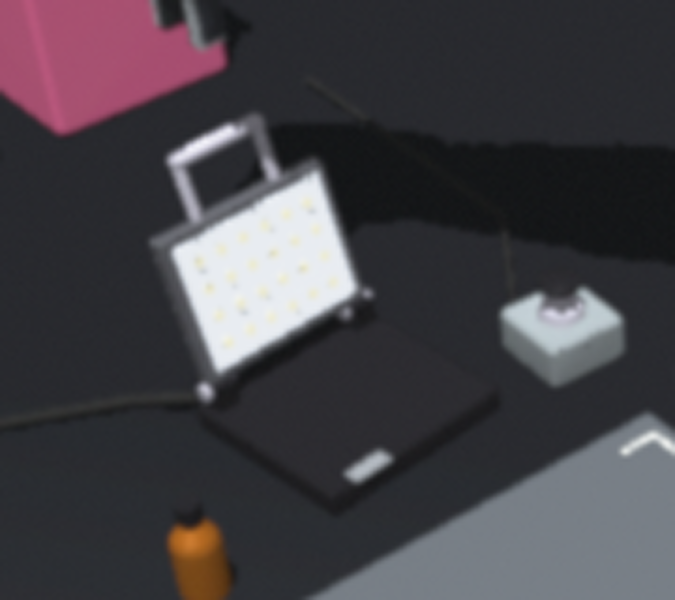

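View pics/s14.png

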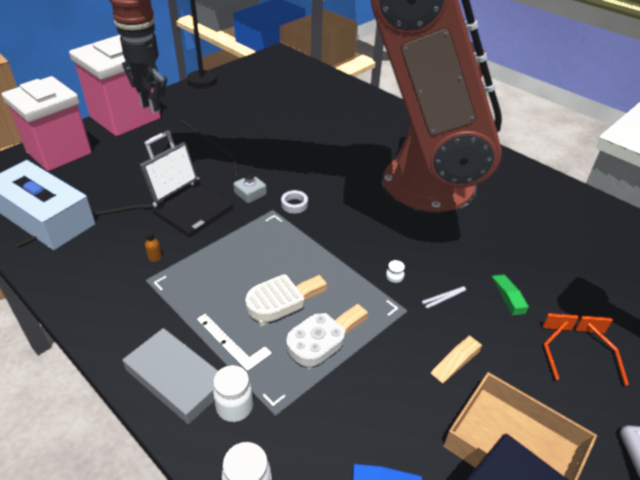

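```bash
python3 -m pendant '[{"x":0,"y":0.03,"z":-0.03,"twist":0,"claw":1},{"x":0,"y":0.04,"z":-0.03,"twist":0,"claw":1},{"x":0,"y":0.04,"z":-0.03,"twist":0,"claw":1},{"x":0,"y":0.04,"z":-0.01,"twist":0,"claw":1},{"x":0,"y":0,"z":0,"twist":0,"claw":1}]'
python3 -m pendant '[{"x":0,"y":0,"z":0,"twist":0,"claw":1},{"x":0,"y":0,"z":0,"twist":0,"claw":1},{"x":0,"y":0,"z":0,"twist":0,"claw":1}]'
python3 - <<'E'
from h import *
import pickle
c=cal("wrist");pickle.dump(c,open("w15.pkl","wb"))
i=viewer.grab_frame("wrist");cv2.imwrite("pics/w15.png",i)
E
python3 go.py .386 -.298 .09 5
```

```text
time: 22.55
tool_pos: [0.4318, -0.2993, 0.2547]
tcp_rot: [0.706, -0.029, 0.707, 0.03]
ft_force: [0.1, -0.5, 0.5]
finger_gap: -0.0
time: 22.85
tool_pos: [0.4339, -0.304, 0.2549]
tcp_rot: [0.706, -0.029, 0.707, 0.029]
ft_force: [-0.2, 0.7, 0.2]
finger_gap: 0.001
pos [ 0.4339 -0.3039  0.2549] yaw 4.73 twist -0.0048 x,y,z after twist (np.float64(0.1649), np.float64(0.01), np.float64(-0.0472)) before (np.float64(0.1649), np.float64(0.0098), np.float64(-0.0472)) F [-0.4 -0.  -0.7] gap -0.001438564054897516 t 22.9
```

View pics/w15.png

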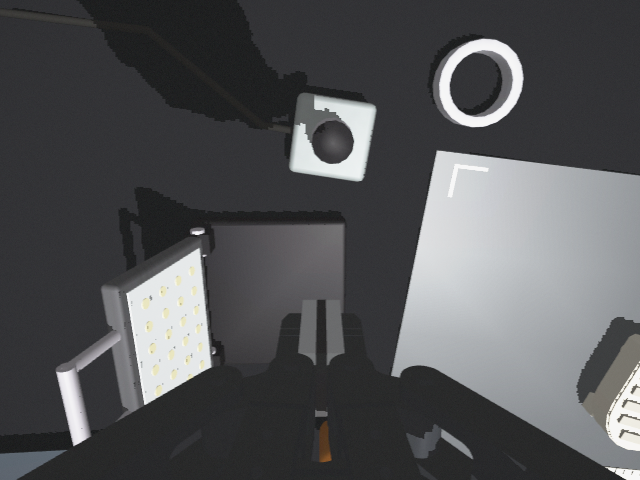

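```bash
python3 - <<'E'
from h import *
import pickle
c=pickle.load(open("w15.pkl","rb"))
print(onz(c,333,142,.062),onz(c,312,142,.062)[1]-onz(c,354,142,.062)[1])
E
```

```text
[ 0.38550833 -0.29917408  0.062     ] -0.03111134405467114
```

```bash
python3 go.py .3857 -.299 .095 4.7
python3 -m pendant '[{"x":0.03,"y":0.009,"z":-0.024,"twist":0,"claw":1},{"x":0.04,"y":0,"z":-0.0236,"twist":0,"claw":1},{"x":0.04,"y":0,"z":0,"twist":0,"claw":1},{"x":0.025,"y":0,"z":0,"twist":0,"claw":1},{"x":0,"y":0,"z":0,"twist":0,"claw":1}]'
python3 -m pendant '[{"x":0,"y":0,"z":0,"twist":0,"claw":1},{"x":0,"y":0,"z":0,"twist":0,"claw":1}]'
python3 go.py .3857 -.299 .077 4.7
```

```text
pos [ 0.4339 -0.3039  0.2549] yaw 4.73 twist 0.0005 x,y,z after twist (np.float64(0.1599), np.float64(0.0088), np.float64(-0.0476)) before (np.float64(0.1599), np.float64(0.0088), np.float64(-0.0476)) F [-0.4 -0.  -0.7] gap -0.001438564054897516 t 22.9
time: 23.4
tool_pos: [0.384, -0.2965, 0.1165]
tcp_rot: [0.705, -0.027, 0.708, 0.031]
ft_force: [-0.6, 0.0, 0.4]
finger_gap: -0.008
time: 23.6
tool_pos: [0.3863, -0.299, 0.1223]
tcp_rot: [0.707, -0.03, 0.706, 0.029]
ft_force: [0.1, -0.5, 1.0]
finger_gap: 0.001
pos [ 0.3863 -0.299   0.1223] yaw 4.77 twist 0.0012 x,y,z after twist (np.float64(0.0453), np.float64(0.0001), np.float64(-0.0006)) before (np.float64(0.0453), np.float64(0.0001), np.float64(-0.0006)) F [ 0.1 -0.5  1. ] gap 0.0006939551656635926 t 23.6
```

```bash
python3 -m pendant '[{"x":0.015,"y":0,"z":0,"twist":0,"claw":1},{"x":0.02,"y":0,"z":0,"twist":0,"claw":1},{"x":0,"y":0,"z":0,"twist":0,"claw":1},{"x":0,"y":0,"z":0,"twist":0,"claw":1}]'
python3 go.py .3857 -.299 .077 4.7
python3 - <<'E'
from h import *
i=viewer.grab_frame("scene");cv2.imwrite("pics/s16.png",i);cv2.imwrite("pics/s16c.png",cv2.resize(i[130:400,130:430],(666,600),interpolation=cv2.INTER_CUBIC))
a=cv2.imread("pics/s14.png");d=cv2.absdiff(a,i).max(2);print((d[250:380,230:380]>25).sum())
E
```

```text
time: 24.0
tool_pos: [0.3854, -0.2978, 0.0854]
tcp_rot: [0.706, -0.029, 0.707, 0.03]
ft_force: [-0.4, 0.1, 0.1]
finger_gap: 0.001
pos [ 0.3854 -0.2978  0.0854] yaw 4.77 twist 0.0013 x,y,z after twist (np.float64(0.0084), np.float64(-0.0012), np.float64(0.0002)) before (np.float64(0.0084), np.float64(-0.0012), np.float64(0.0002)) F [-0.4  0.1  0.1] gap 0.000749816663057575 t 24.0
0
```

View pics/s16c.png

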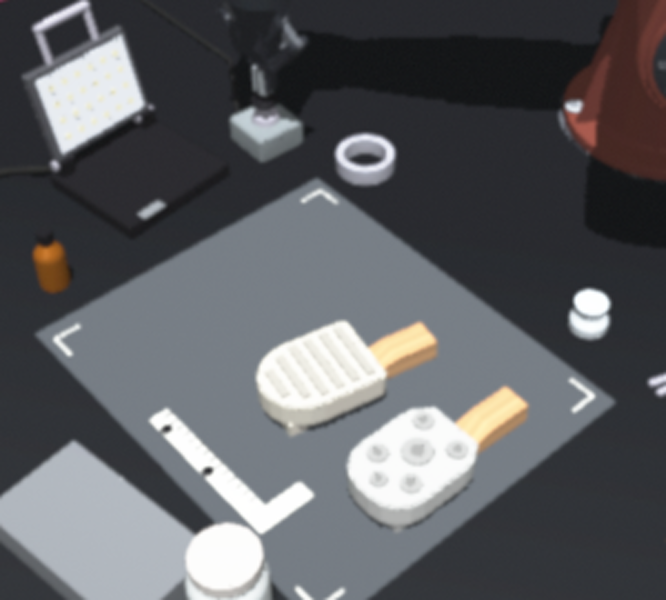

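```bash
python3 -m pendant '[{"x":0.008,"y":-0.001,"z":0,"twist":0,"claw":1},{"x":0.006,"y":0,"z":0,"twist":0,"claw":1},{"x":0.004,"y":0,"z":0,"twist":0,"claw":1},{"x":0,"y":0,"z":0,"twist":0,"claw":1}]'
python3 go.py .3857 -.299 .067 4.7
python3 -m pendant '[{"x":0.002,"y":0,"z":0,"twist":0,"claw":1},{"x":0,"y":0,"z":0,"twist":0,"claw":1},{"x":0,"y":0,"z":0,"twist":0,"claw":1}]'
python3 go.py .3857 -.299 .067 4.7
```

```text
time: 24.45
tool_pos: [0.3862, -0.2999, 0.0677]
tcp_rot: [0.707, -0.03, 0.706, 0.029]
ft_force: [0.1, -2.2, 7.0]
finger_gap: -0.003
pos [ 0.3862 -0.2999  0.0677] yaw 4.76 twist 0.001 x,y,z after twist (np.float64(0.0007), np.float64(0.0009), np.float64(-0.0004)) before (np.float64(0.0007), np.float64(0.0009), np.float64(-0.0004)) F [ 0.1 -2.2  7. ] gap -0.0026843693148568097 t 24.45
time: 24.75
tool_pos: [0.3863, -0.2999, 0.0667]
tcp_rot: [0.707, -0.03, 0.706, 0.029]
ft_force: [0.1, -0.3, 10.2]
finger_gap: -0.004
pos [ 0.3863 -0.2999  0.0667] yaw 4.76 twist 0.0011 x,y,z after twist (np.float64(-0.0003), np.float64(0.001), np.float64(-0.0005)) before (np.float64(-0.0003), np.float64(0.001), np.float64(-0.0005)) F [ 0.1 -0.3 10.2] gap -0.0039320779695405155 t 24.75
```

```bash
python3 -m pendant '[{"x":0.002,"y":0,"z":0,"twist":0,"claw":1},{"x":0,"y":0,"z":0,"twist":0,"claw":1},{"x":0,"y":0,"z":0,"twist":0,"claw":1}]'
python3 -m pendant '[{"x":-0.02,"y":0,"z":0,"twist":0,"claw":1},{"x":-0.03,"y":0,"z":0,"twist":0,"claw":1},{"x":-0.05,"y":0,"z":0,"twist":0,"claw":0.34},{"x":-0.05,"y":0,"z":0,"twist":0,"claw":0.34},{"x":-0.04,"y":0,"z":0,"twist":0,"claw":0.34}]'
python3 - <<'E'
from h import *
i=viewer.grab_frame("scene");cv2.imwrite("pics/s17.png",i)
a=cv2.imread("pics/s14.png");d=cv2.absdiff(a,i).max(2);print((d[250:380,230:380]>25).sum(),(d[120:240,140:300]>40).sum())
E
python3 go.py .546 -.4407 .25 4.8
```

```text
time: 25.05
tool_pos: [0.3863, -0.3, 0.0663]
tcp_rot: [0.707, -0.03, 0.706, 0.028]
ft_force: [-4.7, 4.8, 27.6]
finger_gap: -0.003
time: 25.55
tool_pos: [0.3855, -0.2989, 0.2558]
tcp_rot: [0.707, -0.03, 0.706, 0.029]
ft_force: [-0.4, -0.3, -0.0]
finger_gap: 0.329
0 76
pos [ 0.3866 -0.3003  0.2621] yaw 4.77 twist -0.0006 x,y,z after twist (np.float64(0.0121), np.float64(-0.1532), np.float64(0.1471)) before (np.float64(0.0121), np.float64(-0.1531), np.float64(0.1472)) F [0.4 0.1 6.5] gap 0.32966622608697876 t 25.6
```

```bash
python3 -m pendant '[{"x":0,"y":-0.04,"z":0.04,"twist":0,"claw":0.34},{"x":0,"y":-0.04,"z":0.04,"twist":0,"claw":0.34},{"x":0,"y":-0.04,"z":0.04,"twist":0,"claw":0.34},{"x":0,"y":-0.033,"z":0.027,"twist":0,"claw":0.34},{"x":0,"y":0,"z":0,"twist":0,"claw":0.34}]'
python3 -m pendant '[{"x":0,"y":0,"z":0,"twist":0,"claw":0.34},{"x":0,"y":0,"z":0,"twist":0,"claw":0.34},{"x":0,"y":0,"z":0,"twist":0,"claw":0.34}]'
python3 go.py .5459 -.4407 .1758 4.9
python3 - <<'E'
from h import *
import pickle
c=cal("wrist");pickle.dump(c,open("w18.pkl","wb"))
i=viewer.grab_frame("wrist");cv2.imwrite("pics/w18.png",i)
E
```

```text
time: 26.1
tool_pos: [0.5314, -0.429, 0.2461]
tcp_rot: [0.705, -0.027, 0.708, 0.031]
ft_force: [-0.3, 0.2, -0.4]
finger_gap: 0.33
time: 26.4
tool_pos: [0.5292, -0.4258, 0.2549]
tcp_rot: [0.707, -0.03, 0.706, 0.029]
ft_force: [0.7, -0.1, 0.1]
finger_gap: 0.322
pos [ 0.5292 -0.4258  0.2549] yaw 4.77 twist -0.0022 x,y,z after twist (np.float64(0.0791), np.float64(-0.0163), np.float64(0.0154)) before (np.float64(0.0791), np.float64(-0.0163), np.float64(0.0154)) F [ 0.7 -0.1  0.1] gap 0.322356461827712 t 26.4
```

View pics/w18.png

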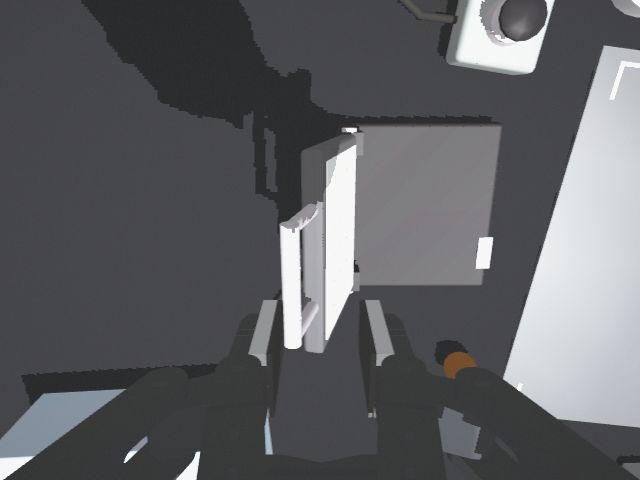

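Bar is at cols 281–300, 16 mm to -y of the finger midline as computed. Correct laterally first, then descend.

```bash
python3 -m pendant '[{"x":0,"y":-0.0163,"z":0.0154,"twist":0,"claw":0.34},{"x":0.02,"y":0,"z":0,"twist":0,"claw":0.34},{"x":0.02,"y":0,"z":0,"twist":0,"claw":0.34},{"x":0,"y":0,"z":0,"twist":0,"claw":0.34},{"x":0,"y":0,"z":0,"twist":0,"claw":0.34}]'
python3 go.py .5459 -.4407 .1758 4.9
python3 - <<'E'
from h import *
i=viewer.grab_frame("wrist");cv2.imwrite("pics/w19.png",i)
E
```

```text
time: 26.95
tool_pos: [0.546, -0.4409, 0.2145]
tcp_rot: [0.707, -0.03, 0.706, 0.029]
ft_force: [0.5, 0.2, 0.4]
finger_gap: 0.333
pos [ 0.546  -0.4409  0.2145] yaw 4.77 twist -0.0023 x,y,z after twist (np.float64(0.0387), np.float64(0.0002), np.float64(-0.0)) before (np.float64(0.0387), np.float64(0.0002), np.float64(-0.0)) F [0.5 0.2 0.4] gap 0.3328364533427276 t 26.95
```

View pics/w19.png

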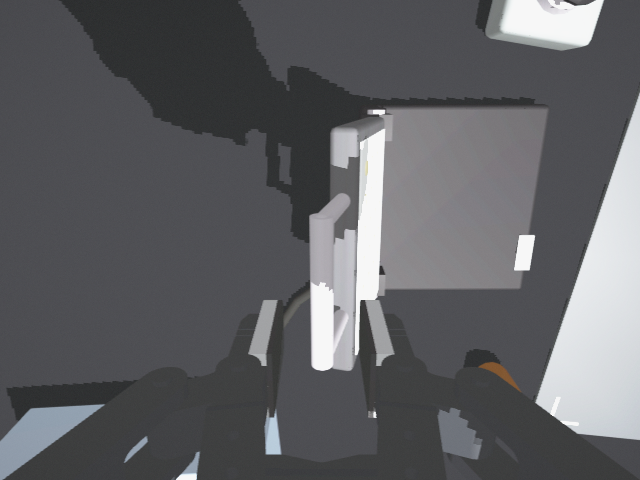

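```bash
python3 -m pendant '[{"x":0.02,"y":0,"z":0,"twist":0,"claw":0.34},{"x":0.0185,"y":0,"z":0,"twist":0,"claw":0.34},{"x":0,"y":0,"z":0,"twist":0,"claw":0.34},{"x":0,"y":0,"z":0,"twist":0,"claw":1},{"x":0,"y":0,"z":0,"twist":0,"claw":1}]'
python3 -m pendant '[{"x":0,"y":0,"z":0,"twist":0,"claw":1},{"x":0,"y":0,"z":0,"twist":0,"claw":1}]'
python3 go.py .5459 -.4407 .1758 4.9
python3 - <<'E'
import numpy as np
from scipy.optimize import least_squares
P=np.array([(.5297,-.2537,.045),(.5307,-.2649,.0888),(.5338,-.3003,.1407),(.5388,-.3576,.1735),(.544,-.4206,.1787),(.5459,-.4407,.1758)])
a=np.radians(4.9);u=-np.sin(a)*P[:,0]+np.cos(a)*P[:,1];v=P[:,2]
r=least_squares(lambda q:np.hypot(u-q[0],v-q[1])-q[2],[-.45,.03,.15]);print(r.x,r.fun.round(4))
q=r.x
ph=np.arctan2(v-q[1],u-q[0]);print("phi",ph.round(3),"span",ph[-1]-ph[0])
s=np.linspace(ph[-1],ph[-1]-1.83,14)
for i in range(13): print(i+1,"x",round(-q[2]*(np.sin(s[i+1])-np.sin(s[i])),4),"y",round(q[2]*(np.cos(s[i+1])-np.cos(s[i])),4))
E
```

```text
time: 27.5
tool_pos: [0.5465, -0.4407, 0.1769]
tcp_rot: [0.707, -0.029, 0.706, 0.03]
ft_force: [-1.9, 5.6, 0.4]
finger_gap: 0.092
time: 27.7
tool_pos: [0.5465, -0.4407, 0.1768]
tcp_rot: [0.707, -0.029, 0.706, 0.03]
ft_force: [-1.8, 5.5, 2.2]
finger_gap: 0.09
pos [ 0.5465 -0.4407  0.1768] yaw 4.8 twist -0.0017 x,y,z after twist (np.float64(0.001), np.float64(0.0), np.float64(-0.0006)) before (np.float64(0.001), np.float64(0.0), np.float64(-0.0006)) F [-1.8  5.5  2.2] gap 0.08999917418784258 t 27.7
[-0.44688002  0.03092596  0.14950552] [ 0.     -0.0002  0.0004 -0.0001 -0.0006  0.0005]
phi [0.094 0.398 0.822 1.268 1.696 1.833] span 1.7384576880225988
1 x -0.004 y 0.0206
2 x -0.0011 y 0.021
3 x 0.0019 y 0.0209
4 x 0.0048 y 0.0205
5 x 0.0076 y 0.0196
6 x 0.0103 y 0.0183
7 x 0.0128 y 0.0167
8 x 0.015 y 0.0147
9 x 0.0169 y 0.0125
10 x 0.0185 y 0.01
11 x 0.0197 y 0.0073
12 x 0.0205 y 0.0045
13 x 0.021 y 0.0015
```

```bash
python3 -m pendant '[{"x":-0.004,"y":0.0206,"z":0,"twist":0,"claw":1},{"x":-0.0011,"y":0.021,"z":0,"twist":0,"claw":1},{"x":0.0019,"y":0.0209,"z":0,"twist":0,"claw":1},{"x":0.0048,"y":0.0205,"z":0,"twist":0,"claw":1},{"x":0,"y":0,"z":0,"twist":0,"claw":1}]'
python3 go.py .5459 -.4407 .1758 4.9
python3 -m pendant '[{"x":0.0076,"y":0.0196,"z":0,"twist":0,"claw":1},{"x":0.0103,"y":0.0183,"z":0,"twist":0,"claw":1},{"x":0.0128,"y":0.0167,"z":0,"twist":0,"claw":1},{"x":0.015,"y":0.0147,"z":0,"twist":0,"claw":1},{"x":0,"y":0,"z":0,"twist":0,"claw":1}]'
python3 go.py .5459 -.4407 .1758 4.9
```

```text
time: 28.2
tool_pos: [0.5394, -0.3573, 0.1762]
tcp_rot: [0.707, -0.031, 0.706, 0.029]
ft_force: [-5.3, 2.4, 6.5]
finger_gap: 0.088
pos [ 0.5394 -0.3573  0.1762] yaw 4.84 twist -0.001 x,y,z after twist (np.float64(0.0004), np.float64(-0.0836), np.float64(-0.0007)) before (np.float64(0.0004), np.float64(-0.0836), np.float64(-0.0006)) F [-5.3  2.4  6.5] gap 0.08760129059435925 t 28.2
time: 28.7
tool_pos: [0.5335, -0.2876, 0.1277]
tcp_rot: [0.706, -0.029, 0.707, 0.031]
ft_force: [-2.5, 5.5, -0.5]
finger_gap: 0.092
pos [ 0.5335 -0.2876  0.1277] yaw 4.85 twist -0.0009 x,y,z after twist (np.float64(-0.0481), np.float64(-0.1536), np.float64(-0.0007)) before (np.float64(-0.0481), np.float64(-0.1536), np.float64(-0.0006)) F [-2.5  5.5 -0.5] gap 0.09227576339400945 t 28.7
```

```bash
python3 -m pendant '[{"x":0.0169,"y":0.0125,"z":0,"twist":0,"claw":1},{"x":0.0185,"y":0.01,"z":0,"twist":0,"claw":1},{"x":0.0197,"y":0.0073,"z":0,"twist":0,"claw":1},{"x":0.0205,"y":0.0045,"z":0,"twist":0,"claw":1},{"x":0,"y":0,"z":0,"twist":0,"claw":1}]'
python3 go.py .5297 -.2537 .048 4.9
python3 -m pendant '[{"x":0,"y":0,"z":0,"twist":0,"claw":0.34},{"x":0,"y":0,"z":0,"twist":0,"claw":0.34},{"x":-0.03,"y":0,"z":0,"twist":0,"claw":0.34},{"x":-0.03,"y":0,"z":0,"twist":0,"claw":1},{"x":0,"y":0,"z":0,"twist":0,"claw":1}]'
python3 -m pendant '[{"x":0,"y":0,"z":0,"twist":0,"claw":1},{"x":0,"y":0,"z":0,"twist":0,"claw":1}]'
python3 go.py .5297 -.2537 .048 4.9
python3 - <<'E'
from h import *
i=viewer.grab_frame("wrist");cv2.imwrite("pics/w20.png",i)
E
```

```text
time: 29.2
tool_pos: [0.5311, -0.2542, 0.051]
tcp_rot: [0.707, -0.029, 0.706, 0.031]
ft_force: [1.1, 7.0, -3.4]
finger_gap: 0.087
pos [ 0.5311 -0.2542  0.051 ] yaw 4.82 twist -0.0014 x,y,z after twist (np.float64(0.003), np.float64(0.0006), np.float64(-0.0013)) before (np.float64(0.003), np.float64(0.0006), np.float64(-0.0013)) F [ 1.1  7.  -3.4] gap 0.08742999321620845 t 29.2
time: 29.7
tool_pos: [0.5334, -0.258, 0.1182]
tcp_rot: [0.709, -0.031, 0.704, 0.027]
ft_force: [1.2, -0.8, 0.4]
finger_gap: 0.007
time: 29.9
tool_pos: [0.5307, -0.2556, 0.1116]
tcp_rot: [0.706, -0.029, 0.707, 0.029]
ft_force: [-0.1, -0.1, -0.0]
finger_gap: 0.002
pos [ 0.5307 -0.2556  0.1116] yaw 4.75 twist -0.0026 x,y,z after twist (np.float64(0.0636), np.float64(0.002), np.float64(-0.0008)) before (np.float64(0.0636), np.float64(0.002), np.float64(-0.0008)) F [-0.1 -0.1 -0. ] gap 0.0022268003775155628 t 29.9
```

View pics/w20.png

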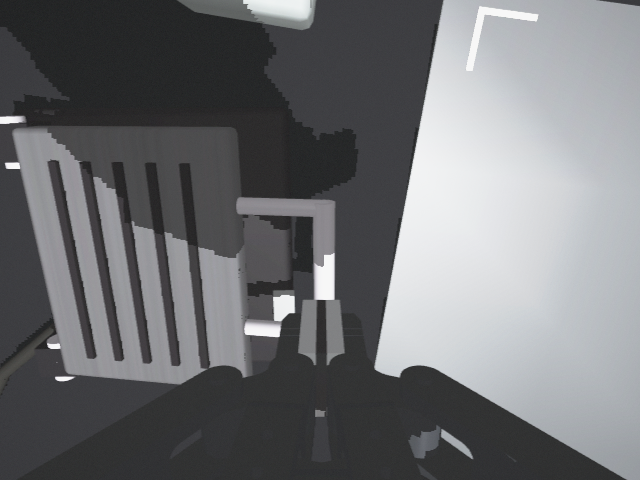

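```bash
python3 -m pendant '[{"x":0.02,"y":0.002,"z":0,"twist":0,"claw":1},{"x":0.015,"y":0,"z":0,"twist":0,"claw":1},{"x":0.01,"y":0,"z":0,"twist":0,"claw":1},{"x":0.006,"y":0,"z":0,"twist":0,"claw":1},{"x":0,"y":0,"z":0,"twist":0,"claw":1}]'
python3 go.py .5297 -.2537 .048 4.9
python3 -m pendant '[{"x":0.005,"y":0,"z":0,"twist":0,"claw":1},{"x":0.005,"y":0,"z":0,"twist":0,"claw":1},{"x":0,"y":0,"z":0,"twist":0,"claw":1}]'
python3 go.py .5297 -.2537 .048 4.9
```

```text
time: 30.45
tool_pos: [0.5301, -0.253, 0.0598]
tcp_rot: [0.706, -0.029, 0.707, 0.03]
ft_force: [-0.7, 0.1, -1.3]
finger_gap: 0.004
pos [ 0.5301 -0.253   0.0598] yaw 4.76 twist -0.0024 x,y,z after twist (np.float64(0.0118), np.float64(-0.0006), np.float64(-0.0004)) before (np.float64(0.0118), np.float64(-0.0006), np.float64(-0.0004)) F [-0.7  0.1 -1.3] gap 0.004122004796786396 t 30.45
time: 30.75
tool_pos: [0.5305, -0.2533, 0.0505]
tcp_rot: [0.706, -0.029, 0.707, 0.029]
ft_force: [-0.4, 0.7, -0.2]
finger_gap: -0.001
pos [ 0.5305 -0.2533  0.0505] yaw 4.77 twist -0.0023 x,y,z after twist (np.float64(0.0025), np.float64(-0.0003), np.float64(-0.0009)) before (np.float64(0.0025), np.float64(-0.0003), np.float64(-0.0009)) F [-0.4  0.7 -0.2] gap -0.0011606900345589193 t 30.75
```

```bash
python3 - <<'E'
from h import *
i=viewer.grab_frame("wrist");cv2.imwrite("pics/w21.png",i[150:450,150:500])
i=viewer.grab_frame("scene");cv2.imwrite("pics/s21.png",i);cv2.imwrite("pics/s21c.png",cv2.resize(i[150:250,160:280],(720,600),interpolation=cv2.INTER_CUBIC))
E
```

```text
(no output)
```

View pics/w21.png

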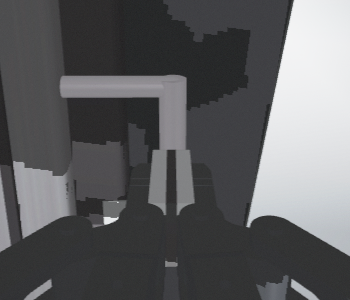

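View pics/s21c.png

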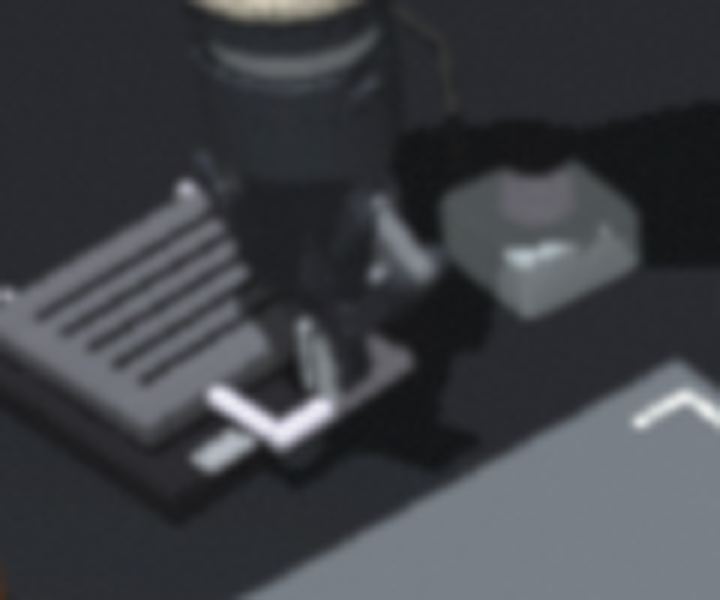

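```bash
python3 -m pendant '[{"x":0.003,"y":0,"z":0,"twist":0,"claw":1},{"x":0.002,"y":0,"z":0,"twist":0,"claw":1},{"x":0,"y":0,"z":0,"twist":0,"claw":1},{"x":0,"y":0,"z":0,"twist":0,"claw":1}]'
python3 go.py .5297 -.2537 .048 4.9
```

```text
time: 31.25
tool_pos: [0.5312, -0.2537, 0.0485]
tcp_rot: [0.707, -0.03, 0.706, 0.029]
ft_force: [-6.7, 4.7, 20.1]
finger_gap: -0.001
pos [ 0.5312 -0.2537  0.0485] yaw 4.78 twist -0.0022 x,y,z after twist (np.float64(0.0005), np.float64(0.0002), np.float64(-0.0015)) before (np.float64(0.0005), np.float64(0.0002), np.float64(-0.0015)) F [-6.7  4.7 20.1] gap -0.0006662261472271841 t 31.25
```

```bash
python3 -m pendant '[{"x":-0.03,"y":0,"z":0,"twist":0,"claw":1},{"x":-0.05,"y":0,"z":0,"twist":0,"claw":1},{"x":-0.05,"y":0,"z":-0.02,"twist":0,"claw":1},{"x":-0.05,"y":0.02,"z":-0.04,"twist":0,"claw":0},{"x":-0.03,"y":0.04,"z":-0.04,"twist":0,"claw":-1}]'
python3 -m pendant '[{"x":0,"y":0.05,"z":0,"twist":0,"claw":-1},{"x":0,"y":0.05,"z":0,"twist":0,"claw":-1},{"x":0,"y":0,"z":0,"twist":0,"claw":-1},{"x":0,"y":0,"z":0,"twist":0,"claw":-1},{"x":0,"y":0,"z":0,"twist":0,"claw":-1}]'
python3 - <<'E'
from h import *
import pickle
i=viewer.grab_frame("scene");cv2.imwrite("pics/s22.png",i);cv2.imwrite("pics/s22c.png",cv2.resize(i[130:400,130:430],(666,600),interpolation=cv2.INTER_CUBIC))
a=cv2.imread("pics/s14.png");d=cv2.absdiff(a,i).max(2);print((d[250:380,230:380]>25).sum())
c=cal("wrist");pickle.dump(c,open("w22.pkl","wb"))
i=viewer.grab_frame("wrist");cv2.imwrite("pics/w22.png",i)
E
python3 go.py .45 -.1 .3 4.9
```

```text
time: 31.75
tool_pos: [0.4473, -0.2153, 0.2362]
tcp_rot: [0.707, -0.03, 0.706, 0.028]
ft_force: [0.4, 0.3, 2.1]
finger_gap: 0.331
time: 32.25
tool_pos: [0.4393, -0.115, 0.233]
tcp_rot: [0.707, -0.029, 0.706, 0.029]
ft_force: [0.8, -0.3, 0.2]
finger_gap: 0.996
0
pos [ 0.4392 -0.1153  0.2328] yaw 4.69 twist -0.0037 x,y,z after twist (np.float64(-0.0672), np.float64(0.0143), np.float64(0.012)) before (np.float64(-0.0672), np.float64(0.0144), np.float64(0.012)) F [ 0.6  0.1 -0.2] gap 1.0018875793497313 t 32.35
```

View pics/s22c.png

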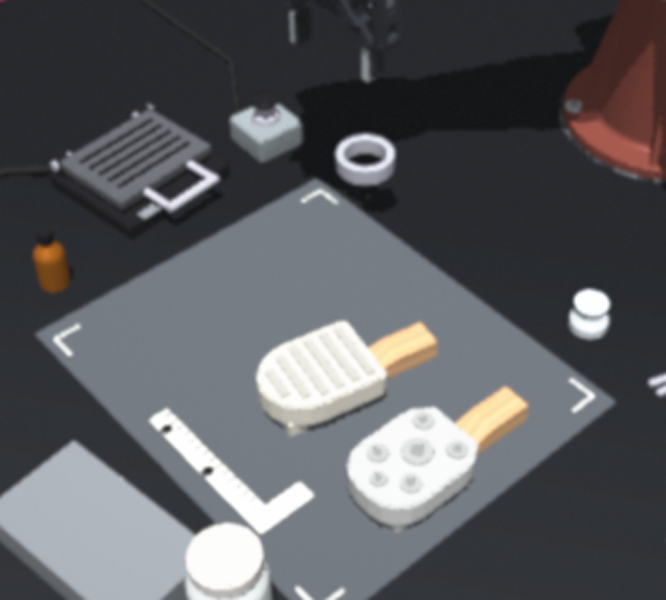

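View pics/w22.png

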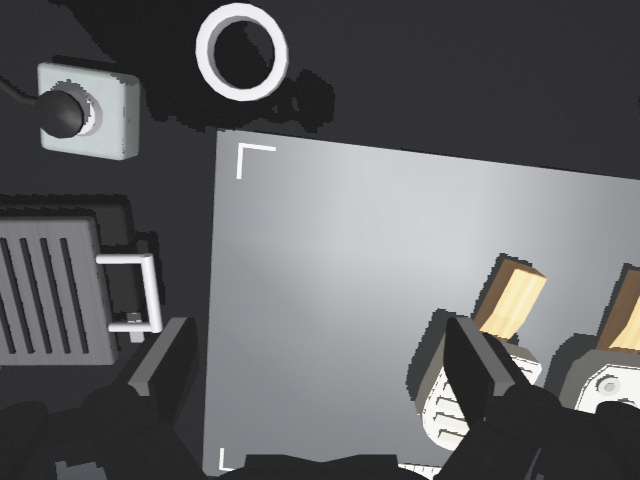

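```bash
python3 - <<'E'
from h import *
i=cv2.imread("pics/s22.png");cv2.imwrite("pics/s22t.png",cv2.resize(i[300:370,275:355],(800,700),interpolation=cv2.INTER_CUBIC)[:600])
i=cv2.imread("pics/w6.png");cv2.imwrite("pics/w6t.png",cv2.resize(i[290:440,250:390],(560,600),interpolation=cv2.INTER_CUBIC))
E
```

```text
(no output)
```

View pics/s22t.png

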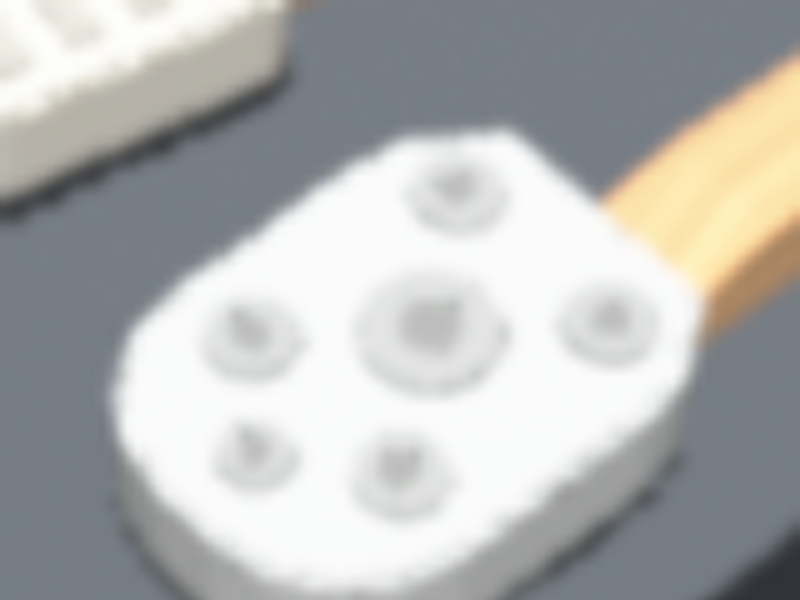

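View pics/w6t.png

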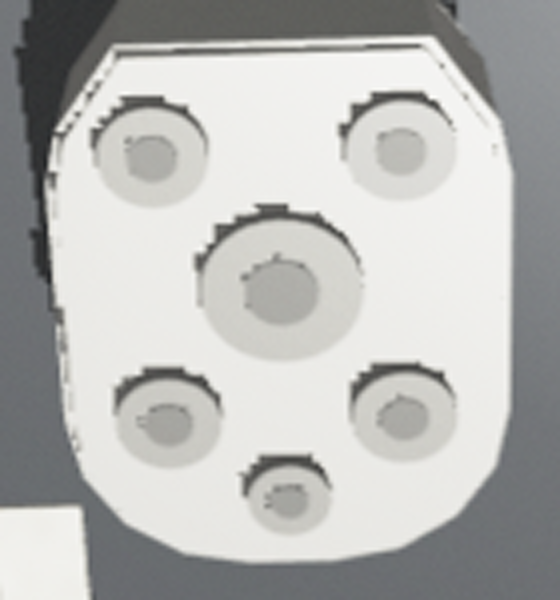

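```bash
python3 - <<'E'
from h import *
import pickle
d=pickle.load(open("w6.pkl","rb"));s=cal("scene")
def tri(c,a,d,b):
    o1,d1=ray(c,*a);o2,d2=ray(d,*b);d1=d1/np.linalg.norm(d1);d2=d2/np.linalg.norm(d2)
    k=np.linalg.lstsq(np.c_[d1,-d2],o2-o1,rcond=None)[0];return (o1+d1*k[0]+o2+d2*k[1])/2
S=[(457,187),(607,322),(430,325),(245,330),(403,463),(255,445)];W=[(151,160),(402,153),(281,292),(168,426),(404,419),(289,502)]
P=np.array([tri(s,(275+a/10-.45,300+b/10-.45),d,(250+u/4-.375,290+v/4-.375)) for (a,b),(u,v) in zip(S,W)])
print(P.round(4))
A=np.c_[P[:,:2]-P[:,:2].mean(0),np.ones(6)];print(np.linalg.lstsq(A,P[:,2],rcond=None)[0])
E
```

```text
[[0.5824 0.1528 0.046 ]
 [0.5849 0.1969 0.0452]
 [0.6111 0.1735 0.0461]
 [0.6384 0.1499 0.0465]
 [0.6393 0.194  0.0474]
 [0.6566 0.1712 0.0472]]
[0.0230391  0.00070749 0.04640169]
```

```bash
python3 - <<'E'
from h import *
i=cv2.imread("pics/s22.png");cv2.imwrite("pics/s22h.png",cv2.resize(i[268:328,238:318],(800,600),interpolation=cv2.INTER_CUBIC))
i=cv2.imread("pics/w8.png");cv2.imwrite("pics/w8h.png",cv2.resize(i[285:435,250:390],(560,600),interpolation=cv2.INTER_CUBIC))
E
```

```text
(no output)
```

View pics/s22h.png

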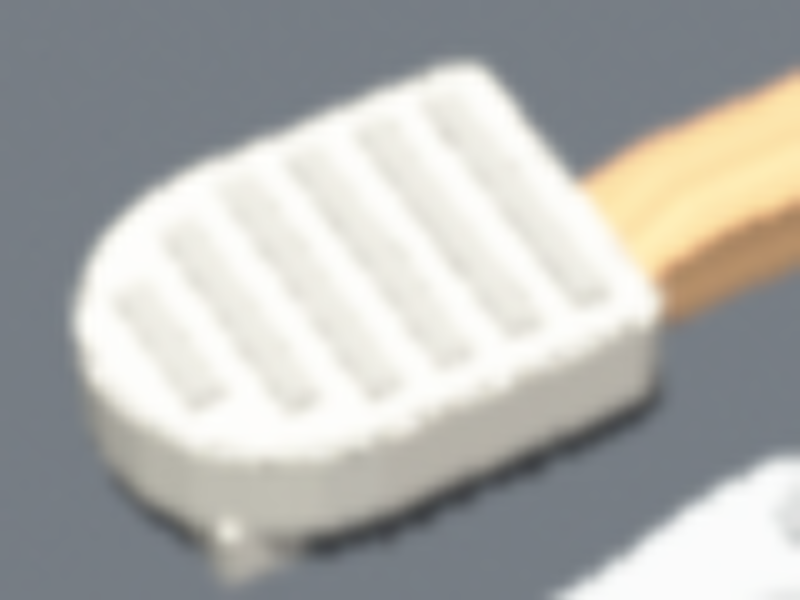

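View pics/w8h.png

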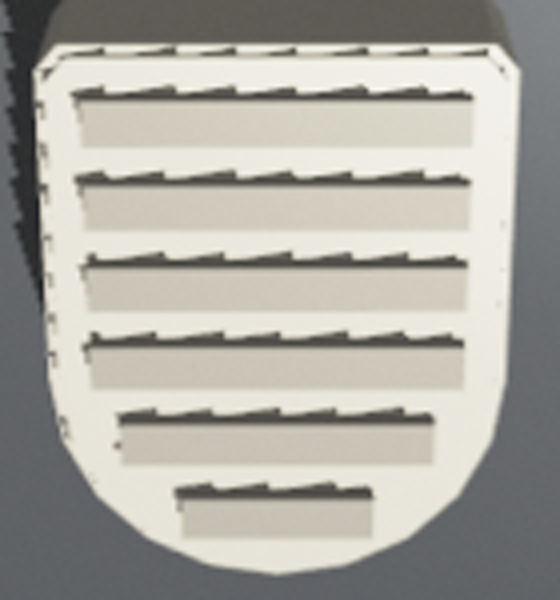

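```bash
python3 - <<'E'
from h import *
import pickle
d=pickle.load(open("w8.pkl","rb"));s=cal("scene")
def tri(c,a,d,b):
    o1,d1=ray(c,*a);o2,d2=ray(d,*b);d1=d1/np.linalg.norm(d1);d2=d2/np.linalg.norm(d2)
    k=np.linalg.lstsq(np.c_[d1,-d2],o2-o1,rcond=None)[0];return (o1+d1*k[0]+o2+d2*k[1])/2
W=[(277,125),(275,208),(277,288),(277,368),(277,443),(277,518)];S=[(515,198),(449,228),(381,257),(310,290),(240,315),(170,348)]
P=np.array([tri(s,(238+a/10-.45,268+b/10-.45),d,(250+u/4-.375,285+v/4-.375)) for (a,b),(u,v) in zip(S,W)])
print(P.round(4)); L=np.hypot(*(P[:,:2]-P[0,:2]).T);print(np.polyfit(L,P[:,2],1))
E
```

```text
[[0.57   0.0477 0.0461]
 [0.5858 0.0437 0.0458]
 [0.6017 0.0401 0.046 ]
 [0.6183 0.0362 0.0456]
 [0.6338 0.0322 0.0464]
 [0.65   0.0285 0.0463]]
[0.00338998 0.04587641]
```

```bash
python3 -m pendant '[{"x":0,"y":0.05,"z":0.02,"twist":0,"claw":-1},{"x":0,"y":0.05,"z":0.02,"twist":0,"claw":-1},{"x":0,"y":0.05,"z":0.02,"twist":0,"claw":-1},{"x":0,"y":0.05,"z":0.02,"twist":0,"claw":-1},{"x":0,"y":0.05,"z":0.02,"twist":0,"claw":-1}]'
python3 -m pendant '[{"x":0,"y":0.05,"z":0.03,"twist":0,"claw":-1},{"x":0,"y":0.05,"z":0.03,"twist":0,"claw":-1},{"x":0,"y":0.02,"z":0.03,"twist":0,"claw":-1},{"x":0,"y":0,"z":0,"twist":0,"claw":-1},{"x":0,"y":0,"z":0,"twist":0,"claw":-1}]'
python3 -m pendant '[{"x":0,"y":0,"z":0,"twist":0,"claw":-1},{"x":0,"y":0,"z":0,"twist":0,"claw":-1}]'
python3 - <<'E'
from h import *
import pickle
c=cal("wrist");pickle.dump(c,open("w23.pkl","wb"))
i=viewer.grab_frame("wrist");cv2.imwrite("pics/w23.png",i);print(st()[1])
E
```

```text
time: 32.85
tool_pos: [0.5132, 0.1258, 0.2328]
tcp_rot: [0.707, -0.029, 0.707, 0.029]
ft_force: [0.9, -0.4, 0.4]
finger_gap: 0.999
time: 33.35
tool_pos: [0.5851, 0.2362, 0.2315]
tcp_rot: [0.706, -0.029, 0.707, 0.029]
ft_force: [0.7, -1.0, 0.3]
finger_gap: 1.004
time: 33.55
tool_pos: [0.5847, 0.2357, 0.2339]
tcp_rot: [0.707, -0.029, 0.706, 0.029]
ft_force: [-0.3, 0.6, 0.5]
finger_gap: 0.999
[0.58470542 0.23583992 0.23395425]
```

View pics/w23.png

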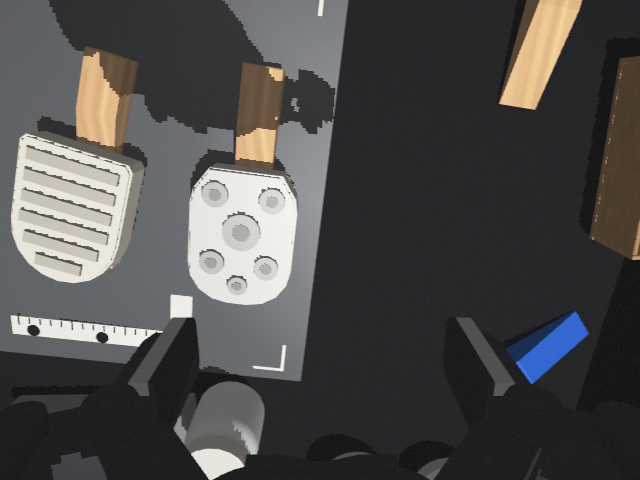

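```bash
python3 - <<'E'
from h import *
i=cv2.imread("pics/w23.png");cv2.imwrite("pics/w23t.png",cv2.resize(i[160:310,180:310],(520,600),interpolation=cv2.INTER_CUBIC))
i=cv2.imread("pics/w6.png");cv2.imwrite("pics/w6w.png",cv2.resize(cv2.convertScaleAbs(i[175:305,285:360],alpha=.9),(346,600),interpolation=cv2.INTER_CUBIC))
E
```

```text
(no output)
```

View pics/w23t.png

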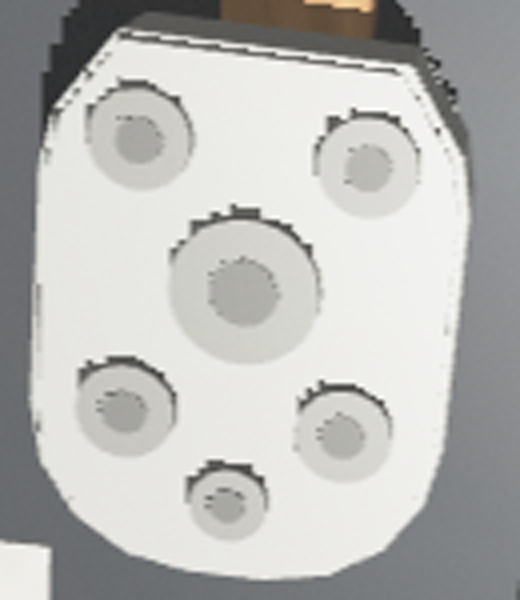

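View pics/w6w.png

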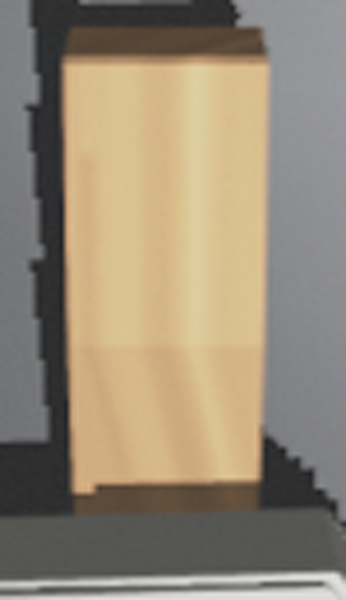

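```bash
python3 - <<'E'
from h import *
import pickle
d=pickle.load(open("w6.pkl","rb"));e=pickle.load(open("w23.pkl","rb"));s=cal("scene")
def tri(L):
    A=np.zeros((3,3));b=np.zeros(3)
    for c,uv in L:
        o,r=ray(c,*uv);r=r/np.linalg.norm(r);Q=np.eye(3)-np.outer(r,r);A+=Q;b+=Q@o
    return np.linalg.solve(A,b)
S=[(457,187),(607,322),(430,325),(245,330),(403,463),(255,445)];W=[(151,160),(402,153),(281,292),(168,426),(404,419),(289,502)]
V=[(140,138),(370,168),(243,292),(125,410),(342,437),(227,505)]
f=lambda i:(s,(275+S[i][0]/10-.45,300+S[i][1]/10-.45))
g=lambda i:(d,(250+W[i][0]/4-.375,290+W[i][1]/4-.375))
h=lambda i:(e,(180+V[i][0]/4-.375,160+V[i][1]/4-.375))
for nm,fs in [("w6+w23",(g,h)),("scene+w23",(f,h)),("all",(f,g,h))]:
    P=np.array([tri([k(i) for k in fs]) for i in range(6)])
    A=np.c_[P[:,:2]-P[:,:2].mean(0),np.ones(6)];print(nm,P[:,2].round(4),np.linalg.lstsq(A,P[:,2],rcond=None)[0].round(4))
b=onz(d,321,188.4,.026);k=onz(d,321,250,.026);q=onz(d,321,286.2,.0165)
n=lambda q:np.linalg.norm((q-b)[:2]);print(n(k),n(q), "h",2+.3*(115-1000*n(q)))
E
```

```text
w6+w23 [0.0447 0.0443 0.0441 0.0453 0.0446 0.0451] [ 0.0079 -0.0129  0.0447]
scene+w23 [0.0464 0.0455 0.0467 0.0468 0.0485 0.0479] [0.028  0.0082 0.047 ]
all [0.046  0.0452 0.0461 0.0464 0.0476 0.0472] [0.0242 0.0044 0.0464]
0.04428908298304132 0.07679471810708671 h 13.461584567873986
```

```bash
python3 - <<'E'
from h import *
a=cv2.imread("pics/s22.png");i=viewer.grab_frame("scene");d=cv2.absdiff(a,i).max(2);print((d[265:380,240:370]>25).sum())
cv2.imwrite("pics/s24.png",i)
print(bot.job_done())
E
```

```text
2790
the job is handed in; nothing more can be done
None
```

View pics/s24.png

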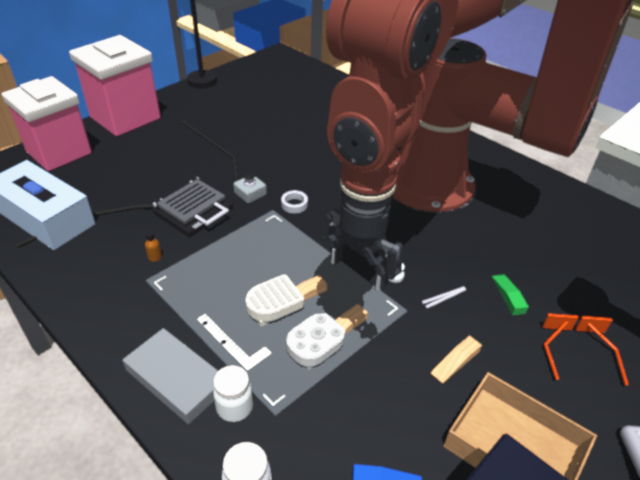

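The job is handed in. The cell gave no verdict, so what follows rests on my own checks. Only two casts were there, the heel and the toe. I pushed a beech wedge under each, and swung the lamp panel up to its stop. I then pressed the release to its stop (27 N, no further travel) and let it up, and folded the panel flat, pressing the bar until it stopped at about 20 N. That took about 34 s of the 210 s.

- **Heel cast:** two checks put its tilt at 0.006 and 0.003 rad; the limit is 0.035.
- **Toe cast:** the checks disagreed. The exposed wedge length and the two wrist views gave about 0.01 rad. Checks using the blurrier scene camera gave 0.023 to 0.028 rad, and a rough early reading of its front face gave 0.07. I trusted the first two and left the wedge where it was.
- **Panel and casts:** the panel hit its stop at about 1.83 rad on the arc I fitted. Scene pictures after it was raised, just before and just after the press, and after folding showed no change in the casts and wedges.
- **Last image comparison:** just before handing in, one comparison of scene pictures failed, with 2790 changed pixels around the casts. I had it run in the same script as the hand-in, so I only looked at that picture afterwards. It shows the gripper and its shadow in that area; casts and wedges look in place, and the lamp looks folded.
- **Bystanders:** the bottle, tape, tweezers and loupe look where they were in the pictures; I did not measure them.

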